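# Clamp the LED make-up light on its desk stand

### The arm

A 6-joint arm with a two-finger parallel gripper is mounted at the origin on the work surface. World frame = base frame: x ahead of the robot, y to its left, z up, the work surface at z = 0. Lengths are in m, angles in rad, forces in N, time in s.
With the tool pointing down it reaches from about 0.425 to 0.925 m from the base axis. Payload 12.5 kg.
Tool frame: the origin (TCP) lies between the finger pads; the fingertips stand 22 mm ahead of it and the grasp point (between the pads) lies 3 mm ahead of it (arm.tips_ahead is the distance from the TCP to the fingertips, in m); z points along the fingers, y is the line along which they close (so a half turn about z gives the same grasp; the last joint's range is limited). The gripper opens to 85 mm and grips with 20 to 120 N. Pads are 22 mm wide; open, the fingers measure 114 mm over their backs; the gripper's body (76 mm by 85 mm) begins 54 mm behind the grasp point. The pads swing forward as they close: fully open they stand 13 mm farther back than shut.
Start: joints at [-1.241, 0.491, 1.559, -0, 1.092, -0.106], TCP at [0.264, -0.567, 0.232] pointing down, gripper open.
Joint ranges: [-3.1, 3.1], [-0.84, 2.19], [0.05, 2.79], [-1.13, 4.28], [0.06, 2.93], [-2.69, 2.69]. Speed limits (rad/s): [2.22, 2.22, 2.79, 3.14, 3.14, 3.14].

### API

Orientations are given as a unit quaternion [w, x, y, z].
In Python, from rig import arm gives the robot as it stands.
- The arm moves only by the tool servo_tool, never from a script. Its argument "moves" is a list of rows, each a list of 6 numbers: the shift along the tool's x, y, z as a fraction of full scale, then the turn, a rotation vector about the tool's x, y, z as a fraction of full scale. In form: [[x, y, z, ax, ay, az], ...]. A call has 1 to 5 rows; each row shifts and turns the commanded pose from where the row before left it, along the tool's axes as they then stand; what a row does not reach is not made up. Full scale, the value 1, is 50 mm for a shift and 8 degrees for a turn. A row lasts 1/10 s, in which the tool goes at most 50 mm and 8.59 degrees, less where a joint would pass 70% of its speed; a pose out of reach is approached as far as the arm can. A call with a number of a shift or a turn outside -1 to 1 is refused whole. A call with a gripper value outside its range is refused whole. "gripper" is the opening in per cent of the stroke, from 0 (shut) to 100 (fully open), set as the call begins (left out, the last holds). The fingers move at their own pace and stop on an object; "force" is the grip in N (left out, the last holds). Time passes only in rows, so rows that do not move let the fingers close. It gives the time, the measured TCP pose, the force, the opening and the grip force at its end, in the units of the state.
- arm.get_state(): the state, without advancing time (a new reading comes with each control period).
- arm.camera(name): name is "scene" or "side" or "wrist"; returns (picture, depth): 420x560x3 uint8, red, green, blue; 420x560 float32, m along the optical axis (not along the pixel's ray), 0 where there is no reading.
- arm.calibration(name): a dict with "camera_matrix" (3x3 intrinsics, pixels), "pose" (4x4, takes a point from camera to world coordinates); the wrist camera has in their place "tool_from_camera" (4x4, takes a point from camera to tool coordinates, whose origin is the TCP and whose axes are the flange's). Camera axes: x right, y up, looking along -z (the intrinsics and any distortion apply to the point x, -y, -z); pixel columns grow to the right and rows downward; lengths in m; the calibration is good to about 2 mm. The wrist camera is an equidistant fisheye: a pixel r from the principal point sees the ray r / f radians off the axis. A picture is of the moment at which its call begins: read the wrist's pose just before it. calibration takes no time and is no camera call.
- arm.job_done(): hands the job in; it is judged then, once.
The state is a dict: "t": time; "qpos": joint angles; "dq": joint speeds; "effort": joint torques, N m; "position": TCP position; "orientation": TCP orientation; "contact_force": force on the tool from outside, world axes, zero at the start; "moment": the same for the moment, N m; "grip_width": opening from 0.0 (shut) to 1.0 (fully open); "grip_force": force on a finger pad.
Only numpy, scipy, OpenCV 4.12 (cv2) and the standard library are available. Lean on these libraries where they do the work, as an engineer would, in place of code of your own. Each camera call takes 0.05 s, during which the arm holds its last target. There are 200 camera calls.

### The job

Mount the LED light on the desk stand for filming: first flip the red lever on the clamp head fully up, then stand the light upright on its own foot on the dresser top and let go. Take it again another way and set it gently down between the open jaws, centred along them, with the lamp face away from the lever. Finally press the lever fully down so the jaws grip the plate, let go, and leave everything else on the dresser where it is.

Things in the scene. Friction and masses are not known exactly. Their poses are not given: they have to be found in the camera images.
- light: LED video light on a mounting plate, 132 mm tall, 0.3 kg. Origin: centre of the plate's underside; z up through the light, -x lamp face, +x back, y width. Plate 38 (x) by 50 (y) by 5 mm, 28 by 44 mm up to z = 10; neck 20 mm across to z = 22; black panel x -11 to 11, y -28 to 28, z 22 to 132. Starts lying on its back, face up: z level, x down, origin 19 mm over the dresser top.
- light_top (a point): Centre of the light's top edge, 132 mm from its origin. On the back a grey battery (x 11 to 19, y -20 to 20, z 39 to 101 mm) lies flush with the plate's rear edge. Centre of mass at about z = 65, x = 2 mm; let go leaning up to 12 degrees from upright, it settles on its plate. Once upright it can be taken from above by the panel's top 30 mm, which is 22 mm thick there.
- light_face (a point): Centre of the cream lamp face (front), at x = -11, z = 77 mm in the light's frame.
- stand: Heavy desk stand, fixed. Black round base 160 mm across, 17 mm high; steel column; clamp head on top, x -35 to 116 mm, y -30 to 30. Origin: centre of the base's underside; z up; +x to the lever side. Two aluminium jaws 58 mm long run along y: fixed one at -x, moving one at +x. They overhang like a dovetail, inner lips 7 mm and outer edges 10 mm over the seat.
- seat (a point): Centre of the clamp's seat, at z = 100 mm on the stand, axes as the stand's; a clamped light has its origin here. Lever fully up, the gap between the jaw lips reaches from x = -18 to +29 mm: set the 38 mm plate in at about x = 5.5 mm, y = 0; closing pushes it to x = 0 against the fixed jaw. Nothing stops it along y.
- lever (a joint): Clamp lever with a red paddle, turning about a level axis (the stand's y) through point lever_pivot. 0 = fully down (level, pointing to the stand's +x, jaws closed), grows as it is raised, 1.13 rad = fully up (jaws 13 mm wider). Starts down or slightly raised. Stays where left; takes about 2.5 N at the paddle, about 4 N while the jaws squeeze the plate.
- lever_tip (a point): Middle of the red paddle, 52 mm from the pivot. The paddle is 24 mm long (40 to 64 mm from the pivot), 18 mm wide (along the stand's y) and 9 mm thick; free all round.
- lever_pivot (a point): The lever's axis, at x = 56, y = 0, z = 102 mm on the stand.
- jaw: Moving jaw with its sprung face, carried by the head; moves 13 mm to the stand's +x as the lever goes up. Its face closes on the plate with about 6 N.
- bottle: Glass foundation bottle, square 34 mm, 116 mm tall, black cap. Origin: centre of its underside. Leave alone.
- brushes: Pink silicone brush holder, 80 mm in diameter, 92 mm high, with brushes up to about 180 mm. Origin: centre of its underside. Leave alone.
- curler: Aluminium eyelash curler lying flat, 115 mm long (x), 65 mm wide, 16 mm high. Origin: near its pivot, on the dresser top. Leave alone.
- case: Hard plum make-up case with two clasp latches, 204 (x) by 154 (y) by 114 mm, handle up to 133 mm; heavy, does not move. Origin: centre of its underside.
There are look-alikes about, which are no part of the job. Several things have the shape of the stand; the one meant has the colours described above.

How it is judged:
On the way, in this order (a step that is already met when the one before it is completed fails the run):
1. the clamp lever is raised fully (at least 0.9 rad) (value of joint lever above 0.9 rad), for 0.2 s.
2. the light stands upright on its own foot on the dresser top, let go (angle between light's own z axis and vertical below 0.1 rad and height (world z) of light below 0.006 m and contact force between the fingers and light below 0.1 N and linear speed of light below 0.03 m/s), for 0.2 s.
3. the light stands on the seat between the open jaws, lamp face away from the lever (z of light in the frame of seat between -0.004 and 0.004 m and x of light in the frame of seat between -0.005 and 0.014 m and y of light in the frame of seat between -0.012 and 0.012 m and x of light_face in the frame of seat below 0.004 m and angle between light's own z axis and vertical below 0.12 rad and value of joint lever above 0.7 rad), for 0.2 s.
At the end, for the whole second after the job is handed in: Lever fully down (under 0.08 rad). Light at rest, upright and square (0.1 rad) on the seat, lamp face away from the lever, gripped by the jaw (over 2 N), its origin within 4 mm of the seat across the jaws and in height, 12 mm along them. Bottle, brushes, curler within 25 mm of their starts (value of joint lever below 0.08 rad and z of light in the frame of seat between -0.004 and 0.004 m and x of light in the frame of seat between -0.004 and 0.004 m and y of light in the frame of seat between -0.012 and 0.012 m and x of light_face in the frame of seat below 0 m and angle between the x axis of light and the x axis of stand, either way round below 0.1 rad and angle between light's own z axis and vertical below 0.08 rad and contact force between jaw and light above 2 N and linear speed of light below 0.02 m/s); the robot touches nothing.
It fails at once if the bottle, brush holder or curler is pushed more than 25 mm (distance of any of bottle, brushes, curler from where it was at the start of the episode above 0.025 m).
It fails at once if the light is slammed on the stand (over 45 N) (contact force between light and stand above 45 N).
It also fails if it takes over 72 s, if anything falls off the work surface, if the arm or the gripper's body presses on something with over 40 N, if the wrist force passes 120 N, or if a joint passes its speed limit or range.

## Working session

There is one attempt and no reset: what is moved stays moved. The work goes in short steps, Python scripts to look and compute and a tool call to move; the robot and the scene stay as the last step left them, time stands still between calls to the robot, and variables do not carry over. Pictures are saved under pics/ and viewed, at most 10 in all, crops included, and the job is handed in when it is done.

Besides the shell and the picture viewer there is one more tool, called after "Emit:" in YAML: its name, and indented under it one key for each argument. servo_tool: Moves the arm, as the interface text tells. Its arguments: {"type":"object","properties":{"moves":{"type":"array"},"gripper":{"type":"number"},"force":{"type":"number"}},"required":["moves"]}

```bash
ls; mkdir -p pics
cat > h.py <<'E'
import numpy as np, cv2
from scipy.spatial.transform import Rotation as R
from rig import arm
def shot(n,f):
    im,d=arm.camera(n); cv2.imwrite(f'pics/{f}.png',im[:,:,::-1]); np.savez(f'pics/{f}.npz',im=im,d=d); return im,d
def cloud(n,d):
    c=arm.calibration(n);K=np.array(c['camera_matrix']);T=np.array(c['pose'])
    v,u=np.mgrid[:d.shape[0],:d.shape[1]]
    p=np.stack([(u-K[0,2])/K[0,0]*d,-(v-K[1,2])/K[1,1]*d,-d],-1)
    return p@T[:3,:3].T+T[:3,3]
def pose():
    s=arm.get_state();q=s['orientation'];return np.array(s['position']),R.from_quat([q[1],q[2],q[3],q[0]]),s
E
python3 - <<'E'
from h import *
a,_=shot('scene','s0');b,_=shot('side','d0')
for n in('scene','side'):
    c=arm.calibration(n);print(np.round(c['camera_matrix'],1).tolist(),np.round(c['pose'],3).tolist())
p,r,s=pose();print(p,r.as_matrix().round(3).tolist(),s['grip_width'],s['t'])
E
```

```text
pics
[[464.6, 0.0, 269.6], [0.0, 464.6, 212.3], [0.0, 0.0, 1.0]] [[0.454, -0.694, 0.559, 1.132], [0.891, 0.343, -0.298, -0.286], [0.015, 0.633, 0.774, 0.926], [0.0, 0.0, 0.0, 1.0]]
[[466.5, 0.0, 273.9], [0.0, 466.5, 212.0], [0.0, 0.0, 1.0]] [[-0.995, 0.062, -0.084, 0.439], [-0.103, -0.711, 0.696, 0.773], [-0.017, 0.701, 0.713, 0.856], [0.0, 0.0, 0.0, 1.0]]
[ 0.2637939  -0.56637736  0.23096647] [[0.907, 0.422, -0.0], [0.422, -0.907, 0.001], [0.0, -0.001, -1.0]] 0.9962784030753173 0.1
```

View pics/s0.png

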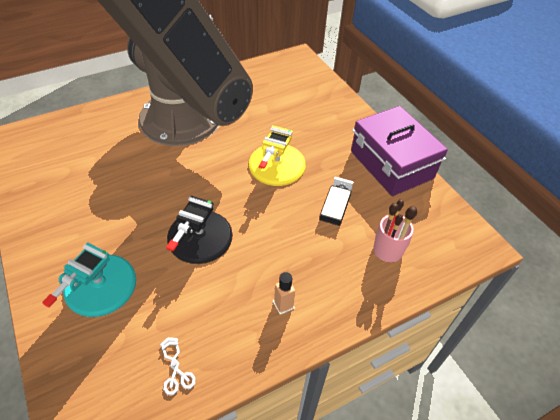

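View pics/d0.png

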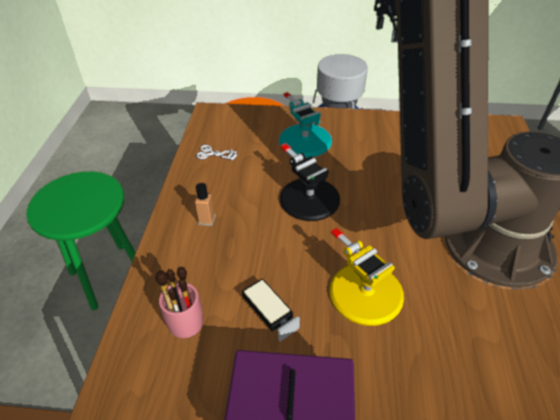

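The stand look-alikes are teal (97,283), black (200,235) and yellow (277,163) in the scene picture. The black one matches the description. The only light is at (337,200), with its silver plate end at (345,185).

```bash
cat > m.py <<'E'
from h import *
from scipy.optimize import least_squares
def circ(q):
    f=least_squares(lambda x:np.hypot(*(q-x[:2]).T)-.08,[*q.mean(0)],loss='soft_l1',f_scale=.002);return f.x
for n,f,bx,lx in(('scene','s0',(160,175,245,270),(310,165,365,235)),('side','d0',(270,140,350,225),(235,270,310,345))):
    z=np.load(f'pics/{f}.npz');im=z['im'].astype(int);P=cloud(n,z['d'])
    def sub(b):return P[b[1]:b[3],b[0]:b[2]].reshape(-1,3),im[b[1]:b[3],b[0]:b[2]].reshape(-1,3)
    p,c=sub(bx)
    m=(p[:,2]>.012)&(p[:,2]<.021)&(c.max(1)<70); q=p[m]
    h=cv2.convexHull(q[:,:2].astype(np.float32))[:,0]
    f_=least_squares(lambda x:np.hypot(*(h-x[:2]).T)-.08,[*h.mean(0)],loss='soft_l1',f_scale=.002)
    print(n,'base',m.sum(),f_.x.round(4),'res',np.abs(f_.fun).mean().round(4),'z',np.median(q[:,2]).round(4))
    m=(c[:,0]>140)&(c[:,1]<70)&(c[:,2]<70)&(p[:,2]>.06);r=p[m];print(' red',m.sum(),r.mean(0).round(4),r.min(0).round(4),r.max(0).round(4))
    m=(p[:,2]>.085)&(p[:,2]<.125);q=p[m];rc=cv2.minAreaRect(q[:,:2].astype(np.float32));print(' head',np.round(rc[0],4),np.round(rc[1],4),rc[2])
    d=r.mean(0)[:2]-f_.x; print(' dir to red deg',np.degrees(np.arctan2(d[1],d[0])),np.linalg.norm(d))
    p,c=sub(lx)
    m=(p[:,2]>.024)&(p[:,2]<.045);q=p[m];rc=cv2.minAreaRect(q[:,:2].astype(np.float32));print(' light',np.round(rc[0],4),np.round(rc[1],4),rc[2])
    m=(p[:,2]>.026)&(p[:,2]<.034);q=p[m];rc=cv2.minAreaRect(q[:,:2].astype(np.float32));print(' panel',np.round(rc[0],4),np.round(rc[1],4),rc[2],np.median(q[:,2]))
    m=(p[:,2]>.026)&(p[:,2]<.034)&(c.min(1)>150);q=p[m];rc=cv2.minAreaRect(q[:,:2].astype(np.float32));print(' cream',np.round(rc[0],4),np.round(rc[1],4),rc[2],np.median(q[:,2]))
    for nm,b in (('bottle',(270,265,300,315)),('brush',(375,200,415,262)),('case',(350,105,445,192)),('yellow',(245,122,306,185))):
        if n=='scene':
            p,c=sub(b);p=p[p[:,2]>.008];print(nm,p.min(0).round(3),p.max(0).round(3))
a=np.load('pics/s0.npz')['im'][150:290,150:380,::-1];b=np.load('pics/d0.npz')['im'][130:355,220:410,::-1]
a=cv2.resize(a,None,fx=1.8,fy=1.8);b=cv2.resize(b,None,fx=1.8,fy=1.8)
o=np.zeros((410,790,3),np.uint8);o[:a.shape[0],:a.shape[1]]=a;o[:b.shape[0],420:420+b.shape[1]]=b;cv2.imwrite('pics/c0.png',o)
E
python3 m.py
```

```text
scene base 972 [ 0.454  -0.1191] res 0.0047 z 0.0144
 red 35 [ 0.5316 -0.2015  0.1053] [ 0.5129 -0.2129  0.0982] [ 0.5394 -0.1881  0.1096]
 head [ 0.4838 -0.1515] [0.0604 0.1544] 40.9808235168457
 dir to red deg -46.70454324611341 0.11320314524980417
 light [0.5216 0.233 ] [0.056 0.135] 43.36473083496094
 panel [0.5218 0.2328] [0.056  0.1345] 43.36473083496094 0.0290988299563803
 cream [0.5194 0.2353] [0.0518 0.1276] 43.20253372192383 0.029303772058160815
bottle [ 0.695 -0.286  0.008] [ 1.132 -0.006  0.926]
brush [ 0.658 -0.286  0.008] [1.132 0.312 0.926]
case [ 0.358 -0.286  0.008] [1.132 0.537 0.926]
yellow [ 0.245 -0.286  0.008] [1.132 0.243 0.926]
side base 1542 [ 0.4523 -0.1163] res 0.0031 z 0.0158
 red 35 [ 0.5239 -0.1961  0.1082] [ 0.5129 -0.2068  0.1038] [ 0.5338 -0.1821  0.1121]
 head [ 0.4813 -0.1484] [0.0597 0.1539] 40.827362060546875
 dir to red deg -48.09459483673561 0.1071816063901529
 light [0.518  0.2359] [0.0579 0.1338] 42.42291259765625
 panel [0.5181 0.2359] [0.0576 0.1338] 42.422908782958984 0.030798754948828333
 cream [0.5159 0.2378] [0.0482 0.1268] 42.51316833496094 0.03102921046178575
```

View pics/c0.png

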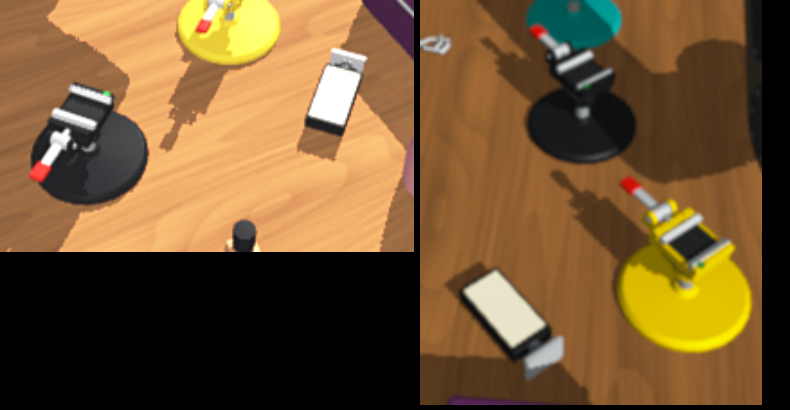

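The crop confirms it: the black-based stand has its red paddle at (40,172) in the left panel, and the light lies face up with its plate end towards the case. Next I'll write a planner that turns goals into rows, then move.

```bash
cat >> h.py <<'E'
TS=np.radians(-49);S0=np.array([.4555,-.119,0])
TL=np.radians(-47);
def st(x,y,z): # stand -> world
    return S0+R.from_euler('z',TS).apply([x,y,z])
def tool(xyaw,tilt=0):
    # tool down with tool x at xyaw deg; then tilted about its own y by tilt deg
    a=np.radians(xyaw);x=np.array([np.cos(a),np.sin(a),0]);z=np.array([0,0,-1.]);y=np.cross(z,x)
    return R.from_matrix(np.c_[x,y,z])*R.from_euler('y',tilt,degrees=True)
def plan(wps,fs=.7,ft=.8,start=None):
    # wps: list of (grasp point, R); prints rows
    import json
    p,r,_=pose() if start is None else (*start,0); rows=[]
    for g,rg in wps:
        g=np.array(g)-.003*rg.as_matrix()[:,2]
        p0,r0=p.copy(),r; rv=(r0.inv()*rg).as_rotvec()
        n=int(np.ceil(max(np.linalg.norm(g-p0)/.05/fs,np.degrees(np.linalg.norm(rv))/8/ft,1)))
        for i in range(1,n+1):
            gp=p0+(g-p0)*i/n; gr=r0*R.from_rotvec(rv*i/n)
            sh=np.clip(np.round(r.inv().apply(gp-p)/.05,2),-1,1);tu=np.clip(np.round(np.degrees((r.inv()*gr).as_rotvec())/8,2),-1,1)
            p=p+r.apply(sh*.05); r=r*R.from_rotvec(np.radians(tu*8)); rows.append([float(v)+0 for v in (*sh,*tu)])
    for i in range(0,len(rows),5): print(json.dumps(rows[i:i+5]))
    return p,r
def wcloud(im,d,p,r):
    c=arm.calibration('wrist');K=np.array(c['camera_matrix']);T=np.array(c['tool_from_camera'])
    v,u=np.mgrid[:d.shape[0],:d.shape[1]];x=(u-K[0,2])/K[0,0];y=(v-K[1,2])/K[1,1];t=np.hypot(x,y)+1e-9
    k=np.tan(np.minimum(t,1.5))/t
    q=np.stack([x*k*d,-y*k*d,-d],-1)@T[:3,:3].T+T[:3,3]
    q[(d<=0)|(t>1.4)]=np.nan
    return q@r.as_matrix().T+p
E
python3 - <<'E'
from h import *
c=arm.calibration('wrist');print(np.round(c['tool_from_camera'],3).tolist(),arm.tips_ahead)
print(st(108,0,0) if 0 else st(.108,0,.102))
g=st(.108,0,.19)
plan([(g,tool(131))])
E
```

```text
[[-0.0, 0.961, 0.275, 0.07], [1.0, 0.0, 0.001, 0.001], [0.0, 0.275, -0.961, -0.144], [0.0, 0.0, 0.0, 1.0]] 0.022
[ 0.52635438 -0.20050863  0.102     ]
[[0.46, -0.26, 0.05, 0.0, 0.0, -0.78], [0.49, -0.21, 0.04, 0.0, 0.0, -0.78], [0.51, -0.15, 0.05, 0.0, 0.0, -0.78], [0.52, -0.1, 0.04, 0.0, 0.0, -0.78], [0.52, -0.04, 0.05, 0.0, 0.0, -0.78]]
[[0.53, 0.02, 0.04, 0.0, 0.0, -0.78], [0.53, 0.07, 0.05, 0.0, 0.0, -0.78], [0.51, 0.13, 0.04, 0.0, 0.0, -0.78], [0.5, 0.19, 0.05, 0.0, 0.0, -0.78], [0.47, 0.24, 0.04, 0.0, 0.0, -0.78]]
[[0.45, 0.29, 0.05, 0.0, -0.01, -0.78], [0.41, 0.33, 0.04, 0.0, 0.0, -0.78], [0.37, 0.38, 0.04, 0.0, 0.0, -0.78], [0.33, 0.41, 0.05, 0.0, 0.0, -0.77], [0.28, 0.45, 0.04, 0.0, 0.0, -0.78]]
[[0.23, 0.48, 0.05, 0.0, 0.0, -0.78], [0.17, 0.5, 0.04, 0.0, 0.0, -0.78]]
```

Emit:
servo_tool:
  moves:
    - [0.46, -0.26, 0.05, 0.0, 0.0, -0.78]
    - [0.49, -0.21, 0.04, 0.0, 0.0, -0.78]
    - [0.51, -0.15, 0.05, 0.0, 0.0, -0.78]
    - [0.52, -0.1, 0.04, 0.0, 0.0, -0.78]
    - [0.52, -0.04, 0.05, 0.0, 0.0, -0.78]
  gripper: 60

```text
t: 0.6
position: [0.3414, -0.4582, 0.2197]
orientation: [-0.0, 0.881, 0.473, -0.0]
contact_force: [0.3, -0.5, -0.4]
grip_width: 0.601
grip_force: 0.0
```

Emit:
servo_tool:
  moves:
    - [0.53, 0.02, 0.04, 0.0, 0.0, -0.78]
    - [0.53, 0.07, 0.05, 0.0, 0.0, -0.78]
    - [0.51, 0.13, 0.04, 0.0, 0.0, -0.78]
    - [0.5, 0.19, 0.05, 0.0, 0.0, -0.78]
    - [0.47, 0.24, 0.04, 0.0, 0.0, -0.78]

```text
t: 1.1
position: [0.4189, -0.3504, 0.2087]
orientation: [-0.0, 0.722, 0.692, -0.0]
contact_force: [0.1, -0.1, 0.2]
grip_width: 0.6
grip_force: 0.0
```

Emit:
servo_tool:
  moves:
    - [0.45, 0.29, 0.05, 0.0, -0.01, -0.78]
    - [0.41, 0.33, 0.04, 0.0, 0.0, -0.78]
    - [0.37, 0.38, 0.04, 0.0, 0.0, -0.78]
    - [0.33, 0.41, 0.05, 0.0, 0.0, -0.77]
    - [0.28, 0.45, 0.04, 0.0, 0.0, -0.78]

```text
t: 1.6
position: [0.4957, -0.2426, 0.1975]
orientation: [0.0, 0.509, 0.86, -0.001]
contact_force: [0.4, -0.4, -0.6]
grip_width: 0.606
grip_force: 0.0
```

Emit:
servo_tool:
  moves:
    - [0.23, 0.48, 0.05, 0.0, 0.0, -0.78]
    - [0.17, 0.5, 0.04, 0.0, 0.0, -0.78]
    - [0, 0, 0, 0, 0, 0]
    - [0, 0, 0, 0, 0, 0]

```text
t: 2.0
position: [0.5266, -0.2006, 0.193]
orientation: [0.0, 0.415, 0.91, -0.001]
contact_force: [-1.0, -0.8, -0.1]
grip_width: 0.601
grip_force: 0.0
```

Run:
```python
from h import *
p,r,s=pose();im,d=shot('wrist','w1');print(p.round(4),r.as_matrix().round(3).tolist(),s['t'],np.round(s['qpos'],2))
P=wcloud(im,d,p,r);c=im.astype(int)
m=(c[...,0]>140)&(c[...,1]<70)&(c[...,2]<70)&(P[...,2]>.06);q=P[m];print('red',m.sum(),np.nanmean(q,0),np.nanmin(q,0),np.nanmax(q,0))
Q=R.from_euler('z',-TS).apply(q-S0);print(' stand frame',np.nanmedian(Q,0).round(4),np.nanmin(Q,0).round(4),np.nanmax(Q,0).round(4))
m=(P[...,2]>.085)&(P[...,2]<.125)&(np.hypot(P[...,0]-.4825,P[...,1]+.15)<.09);rc=cv2.minAreaRect(P[m][:,:2].astype(np.float32));print('head',rc)
```

```text
[ 0.5266 -0.2006  0.193 ] [[-0.655, 0.755, -0.001], [0.755, 0.655, -0.001], [-0.001, -0.001, -1.0]] 2.0 [-0.48  0.45  1.76 -0.    0.94 -1.19]
red 852 [ 0.52869479 -0.24568097  0.10976838] [ 0.49594349 -0.46699608  0.1009445 ] [ 0.5532512  -0.18461141  0.28788122]
 stand frame [ 0.1076 -0.0008  0.1094] [ 0.0939 -0.1635  0.1009] [0.3217 0.0095 0.2879]
head ((0.4834660589694977, -0.1488313376903534), (0.0583035945892334, 0.15445584058761597), 41.10055923461914)
```

View pics/w1.png

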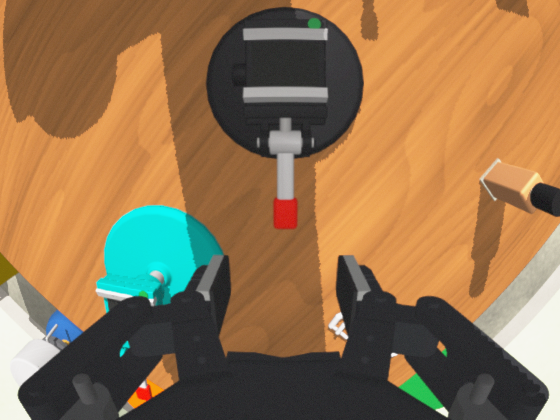

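The wrist view shows the black stand with its red paddle at (285,213), centred between the fingers. The teal look-alike is at (155,260). I'll go down, grip and lift.

Run:
```python
from h import *
t=tool(131);A=lambda th:st(.056+.052*np.cos(th),0,.102+.052*np.sin(th))
e=plan([(A(.06),t)],fs=.4);print()
plan([(A(x),t) for x in (.25,.45,.65,.85,1.05,1.16)],fs=.3,start=e)
```

```text
[[0.0, 0.0, 0.34, 0.0, 0.0, 0.0], [0.01, 0.0, 0.34, 0.0, 0.0, -0.01], [0.0, 0.01, 0.34, -0.01, 0.0, 0.0], [0.0, 0.0, 0.34, 0.0, 0.0, 0.0], [0.0, 0.0, 0.34, 0.0, 0.01, 0.0]]

[[0.03, 0.0, -0.19, 0.0, 0.0, 0.0], [0.07, 0.0, -0.2, 0.0, 0.0, 0.0], [0.11, 0.0, -0.18, 0.0, 0.0, 0.0], [0.14, 0.0, -0.15, 0.0, 0.0, 0.0], [0.17, 0.0, -0.12, 0.0, 0.0, 0.0]]
[[0.11, 0.0, -0.05, 0.0, 0.0, 0.0]]
```

Emit:
servo_tool:
  moves:
    - [0.0, 0.0, 0.34, 0.0, 0.0, 0.0]
    - [0.01, 0.0, 0.34, 0.0, 0.0, 0]
    - [0.0, 0.0, 0.34, 0, 0.0, 0.0]
    - [0.0, 0.0, 0.34, 0.0, 0.0, 0.0]
    - [0.0, 0.0, 0.34, 0.0, 0, 0.0]

```text
t: 2.55
position: [0.5258, -0.2017, 0.1078]
orientation: [0.0, 0.416, 0.909, -0.001]
contact_force: [1.0, 0.1, 0.1]
grip_width: 0.603
grip_force: 0.0
```

Emit:
servo_tool:
  moves:
    - [0, 0, 0, 0, 0, 0]
    - [0, 0, 0, 0, 0, 0]
    - [0, 0, 0, 0, 0, 0]
    - [0, 0, 0, 0, 0, 0]
    - [0, 0, 0, 0, 0, 0]
  gripper: 0
  force: 25

```text
t: 3.05
position: [0.5264, -0.2008, 0.1089]
orientation: [0.001, 0.415, 0.91, -0.001]
contact_force: [-0.3, 0.0, -0.1]
grip_width: 0.001
grip_force: 0.3
```

Emit:
servo_tool:
  moves:
    - [0.03, 0.0, -0.19, 0.0, 0.0, 0.0]
    - [0.07, 0.0, -0.2, 0.0, 0.0, 0.0]
    - [0.11, 0.0, -0.18, 0.0, 0.0, 0.0]
    - [0.14, 0.0, -0.15, 0.0, 0.0, 0.0]
    - [0.17, 0.0, -0.12, 0.0, 0.0, 0.0]

```text
t: 3.55
position: [0.5089, -0.1805, 0.1513]
orientation: [0.001, 0.415, 0.91, -0.001]
contact_force: [0.1, -0.0, 0.2]
grip_width: -0.003
grip_force: 0.0
```

Emit:
servo_tool:
  moves:
    - [0.11, 0.0, -0.05, 0.0, 0.0, 0.0]
    - [0, 0, 0, 0, 0, 0]
    - [0, 0, 0, 0, 0, 0]

```text
t: 3.85
position: [0.5057, -0.1767, 0.1527]
orientation: [0.0, 0.415, 0.91, -0.001]
contact_force: [-0.7, -1.1, -0.9]
grip_width: -0.0
grip_force: 0.0
```

Run:
```python
from h import *
p,r,s=pose();im,d=shot('wrist','w2');b,_=shot('scene','s2');c,_=shot('side','d2')
cc=cv2.resize(b[130:290,140:300],(400,400));dd=cv2.resize(c[120:220,260:360],(390,400))
cv2.imwrite('pics/c2.png',np.hstack([im[100:400,:,][:, 130:430][:, :, ::-1].copy()[:300,:300], cc[:300,:,::-1][:, :, :]])[:300] if 0 else np.hstack([cc,dd])[:,:,::-1])
```

```text
(no output)
```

View pics/c2.png

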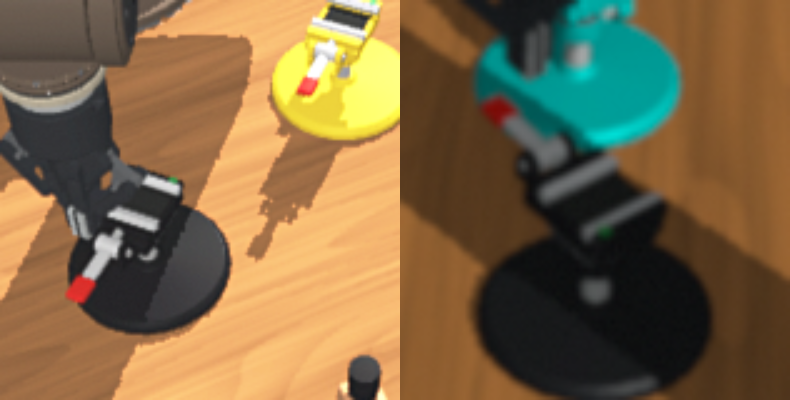

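Run:
```python
from h import *
p,r,s=pose()
for n in('scene','side'):
    c=arm.calibration(n);K=np.array(c['camera_matrix']);T=np.linalg.inv(np.array(c['pose']))
    for nm,w in (('tcp',p),('tip',p+r.apply([0,0,.022])),('paddle0',st(.108,0,.105)),('pivot',st(.056,0,.102)),('seat',st(0,0,.1))):
        q=T[:3,:3]@w+T[:3,3];u=K[0,0]*q[0]/-q[2]+K[0,2];v=-K[1,1]*q[1]/-q[2]+K[1,2]
        print(n,nm,(round(u),round(v)),'crop',((u-140)*2.5,(v-130)*2.5) if n=='scene' else ((u-260)*3.9,(v-120)*4))
z=np.load('pics/s2.npz') ;im,d=z['im'],z['d'];P=cloud('scene',d)
Q=R.from_euler('z',-TS).apply((P-S0).reshape(-1,3)).reshape(P.shape)
m=(d>0)&(Q[...,2]>.11)&(Q[...,2]<.2)&(abs(Q[...,0]-.09)<.09)&(abs(Q[...,1])<.08)
q=Q[m];
for lo in np.arange(.11,.2,.01):
    k=q[(q[:,2]>=lo)&(q[:,2]<lo+.01)]; print(round(lo,2),len(k),k.min(0).round(3) if len(k) else '',k.max(0).round(3) if len(k) else '')
```

```text
scene tcp (175, 221) crop (np.float64(88.5998207486518), np.float64(226.57844585912505))
scene tip (177, 227) crop (np.float64(92.1866496721671), np.float64(242.43779151875515))
scene paddle0 (171, 245) crop (np.float64(78.49923116242309), np.float64(287.1897655002493))
scene pivot (183, 228) crop (np.float64(108.22333660346231), np.float64(244.9162899696713))
scene seat (195, 211) crop (np.float64(138.02900116981746), np.float64(201.46890244660767))
side tcp (291, 138) crop (np.float64(122.07549268172775), np.float64(70.07173246633374))
side tip (291, 145) crop (np.float64(121.7522802904249), np.float64(98.2877233224342))
side paddle0 (284, 147) crop (np.float64(93.38390412440347), np.float64(106.00758572875293))
side pivot (296, 158) crop (np.float64(139.96762012104685), np.float64(150.12165829723472))
side seat (309, 170) crop (np.float64(192.72142538253092), np.float64(198.4970636723083))
0.11 22 [ 0.022 -0.013  0.11 ] [0.119 0.03  0.113]
0.12 0  
0.13 0  
0.14 0  
0.15 15 [ 0.079 -0.007  0.152] [0.091 0.011 0.16 ]
0.16 42 [ 0.075 -0.015  0.161] [0.091 0.012 0.17 ]
0.17 36 [ 0.078 -0.013  0.17 ] [0.091 0.013 0.179]
0.18 34 [ 0.083 -0.015  0.18 ] [0.092 0.013 0.19 ]
0.19 47 [ 0.068 -0.035  0.191] [0.093 0.028 0.2  ]
```

Run:
```python
from h import *
I=R.identity()
for f in('w1','w2'):
    z=np.load(f'pics/{f}.npz');im,d=z['im'],z['d'];P=wcloud(im,d,np.zeros(3),I)
    m=(abs(P[...,0])<.02)&(abs(P[...,1])<.05)&(P[...,2]>-.05)&(P[...,2]<.04);q=P[m];print(f,m.sum())
    for lo in np.arange(-.05,.04,.006):
        k=q[(q[:,2]>=lo)&(q[:,2]<lo+.006)]
        if len(k):print(round(lo,3),len(k),k.min(0).round(3),k.max(0).round(3))
v=np.load('pics/w2.npz')['im'];cv2.imwrite('pics/w2c.png',v[:,:,::-1])
s=arm.get_state();print(s['position'],s['grip_width'],s['grip_force'],s['contact_force'],s['moment'],s['qpos'])
```

```text
w1 4390
-0.05 614 [ 0.002 -0.048 -0.05 ] [ 0.014  0.05  -0.044]
-0.044 888 [-0.012 -0.037 -0.044] [ 0.012  0.037 -0.038]
-0.038 642 [-0.012 -0.04  -0.038] [ 0.011  0.039 -0.032]
-0.032 655 [-0.012 -0.04  -0.032] [ 0.011  0.039 -0.026]
-0.026 583 [-0.012 -0.04  -0.026] [ 0.011  0.039 -0.02 ]
-0.02 514 [-0.011 -0.04  -0.02 ] [ 0.011  0.039 -0.014]
-0.014 393 [-0.011 -0.038 -0.014] [ 0.011  0.038 -0.008]
-0.008 101 [-0.011 -0.033 -0.008] [ 0.01   0.029 -0.004]
w2 4133
-0.05 1531 [-0.013 -0.033 -0.05 ] [ 0.014  0.031 -0.044]
-0.044 681 [-0.012 -0.021 -0.044] [ 0.013  0.019 -0.038]
-0.038 302 [-0.012 -0.014 -0.038] [ 0.012  0.013 -0.032]
-0.032 447 [ 0.006 -0.014 -0.032] [ 0.011  0.013 -0.026]
-0.026 403 [ 0.005 -0.014 -0.026] [ 0.011  0.013 -0.02 ]
-0.02 375 [ 0.005 -0.014 -0.02 ] [ 0.012  0.013 -0.014]
-0.014 311 [ 0.006 -0.014 -0.014] [ 0.011  0.013 -0.008]
-0.008 83 [ 0.006 -0.01  -0.008] [ 0.011  0.011 -0.004]
[ 0.5057133  -0.17692231  0.15245435] -0.003983015373237196 0.0 [-0.08127114 -0.67407719  0.64455236] [-0.02707921  0.02516866 -0.01006804] [-4.59214761e-01  4.64487488e-01  1.86440213e+00 -1.82977118e-03
  8.12460974e-01 -1.17288546e+00]
```

View pics/w2c.png

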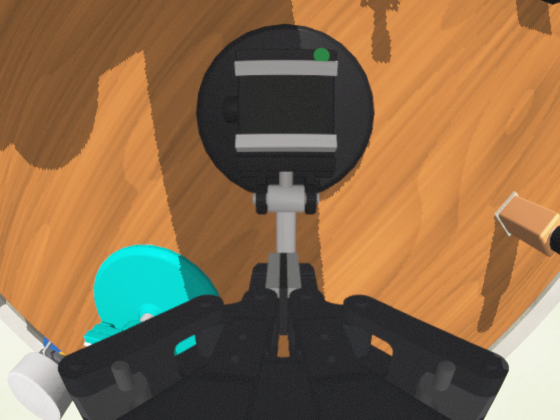

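The fingers reach only to about the reported TCP: both the wrist depth and the scene depth put the tips near tool z = -0.003. So the real grasp point is about 21 mm behind the TCP. That is why the fingers shut above the paddle, whose lever is still down with its arm at (285,230). I'll correct the offset and go again.

```bash
sed -i 's/g=np.array(g)-.003\*/g=np.array(g)+.021*/' h.py
python3 - <<'E'
from h import *
t=tool(131);A=lambda th,dz=0:st(.056+.052*np.cos(th),0,.102+.052*np.sin(th)+dz)
e=plan([(A(.06,.075),t)],fs=.5);print();e=plan([(A(.06),t)],fs=.4,start=e)
print();plan([(A(x),t) for x in (.25,.45,.65,.85,1.05,1.16)],fs=.3,start=e)
E
```

```text
[[-0.31, 0.0, -0.07, 0.0, 0.0, 0.0], [-0.32, 0.0, -0.06, -0.01, 0.01, 0.0]]

[[0.0, 0.0, 0.37, 0.0, 0.0, 0.0], [0.0, 0.0, 0.38, 0.0, 0.0, 0.0], [0.0, 0.0, 0.37, 0.0, 0.0, 0.0], [0.0, 0.0, 0.38, 0.0, 0.0, 0.0]]

[[0.03, 0.0, -0.2, 0.0, 0.0, 0.0], [0.08, 0.0, -0.19, 0.0, 0.0, 0.0], [0.1, 0.0, -0.18, 0.0, 0.0, 0.0], [0.15, 0.0, -0.15, 0.0, 0.0, 0.0], [0.17, 0.0, -0.12, 0.0, 0.0, 0.0]]
[[0.1, 0.0, -0.05, 0.0, 0.0, 0.0]]
```

Emit:
servo_tool:
  moves:
    - [-0.31, 0.0, -0.07, 0.0, 0.0, 0.0]
    - [-0.32, 0.0, -0.06, 0, 0, 0.0]
    - [0, 0, 0, 0, 0, 0]
    - [0, 0, 0, 0, 0, 0]
    - [0, 0, 0, 0, 0, 0]
  gripper: 60

```text
t: 4.5
position: [0.5257, -0.2001, 0.1589]
orientation: [-0.0, 0.415, 0.91, -0.001]
contact_force: [0.5, 0.3, -0.1]
grip_width: 0.605
grip_force: 0.0
```

Emit:
servo_tool:
  moves:
    - [0.0, 0.0, 0.37, 0.0, 0.0, 0.0]
    - [0.0, 0.0, 0.38, 0.0, 0.0, 0.0]
    - [0.0, 0.0, 0.37, 0.0, 0.0, 0.0]
    - [0.0, 0.0, 0.38, 0.0, 0.0, 0.0]
    - [0, 0, 0, 0, 0, 0]

```text
t: 5.0
position: [0.525, -0.1998, 0.0824]
orientation: [-0.002, 0.415, 0.91, -0.001]
contact_force: [-0.2, -0.1, 0.1]
grip_width: 0.598
grip_force: 0.0
```

Emit:
servo_tool:
  moves:
    - [0, 0, 0, 0, 0, 0]
    - [0, 0, 0, 0, 0, 0]
    - [0, 0, 0, 0, 0, 0]
    - [0, 0, 0, 0, 0, 0]
    - [0, 0, 0, 0, 0, 0]
  gripper: 0
  force: 25

```text
t: 5.5
position: [0.5275, -0.2002, 0.0855]
orientation: [0.002, 0.415, 0.91, -0.0]
contact_force: [6.9, 6.1, -0.4]
grip_width: 0.203
grip_force: 27.4
```

Gripped at about 17 mm. Now the arc.

Emit:
servo_tool:
  moves:
    - [0.03, 0.0, -0.2, 0.0, 0.0, 0.0]
    - [0.08, 0.0, -0.19, 0.0, 0.0, 0.0]
    - [0.1, 0.0, -0.18, 0.0, 0.0, 0.0]
    - [0.15, 0.0, -0.15, 0.0, 0.0, 0.0]
    - [0.17, 0.0, -0.12, 0.0, 0.0, 0.0]

```text
t: 6.0
position: [0.5111, -0.1811, 0.1281]
orientation: [0.004, 0.415, 0.91, -0.0]
contact_force: [10.5, 0.1, -3.7]
grip_width: 0.205
grip_force: 24.6
```

Emit:
servo_tool:
  moves:
    - [0.1, 0.0, -0.05, 0.0, 0.0, 0.0]
    - [0, 0, 0, 0, 0, 0]
    - [0, 0, 0, 0, 0, 0]

```text
t: 6.3
position: [0.5077, -0.1772, 0.1309]
orientation: [0.004, 0.415, 0.91, -0.0]
contact_force: [7.1, 3.0, 6.2]
grip_width: 0.206
grip_force: 25.3
```

Run:
```python
from h import *
b,d=shot('side','d3');P=cloud('side',d);c=b.astype(int)
m=(c[...,0]>110)&(c[...,1]<60)&(c[...,2]<60)&(P[...,2]>.06)&(d>0)&(np.hypot(P[...,0]-.5,P[...,1]+.17)<.08)
Q=R.from_euler('z',-TS).apply(P[m]-S0);print(m.sum(),Q.mean(0).round(4) if m.any() else '',np.degrees(np.arctan2(Q[:,2].mean()-.102,Q[:,0].mean()-.056)))
```

```text
5 [ 0.0761 -0.0045  0.1413] 62.92271800875791
```

The lever is at about 63° and at its stop. I'll release and move over to the light.

```bash
cat >> h.py <<'E'
L0=np.array([.475,.283,0]);E=np.array([np.cos(TL),np.sin(TL),0])
E
python3 - <<'E'
from h import *
t=tool(131);p,r,_=pose();g=p-[0,0,-.021]
e=plan([(g+[0,0,.11],t)],fs=.5);print();plan([(L0+.07*E+[0,0,.22],tool(133))],fs=.8,start=e)
E
```

```text
[[0.0, 0.0, -0.44, 0.0, 0.01, 0.0], [-0.01, 0.0, -0.44, 0.01, 0.01, 0.0], [0.0, 0.0, -0.44, 0.0, 0.01, 0.0], [0.0, 0.0, -0.44, 0.0, 0.01, 0.0], [0.0, 0.0, -0.44, 0.01, 0.01, 0.0]]

[[0.54, 0.51, 0.08, 0.0, 0.0, -0.02], [0.55, 0.51, 0.07, 0.0, 0.0, -0.03], [0.54, 0.51, 0.08, 0.0, 0.0, -0.02], [0.53, 0.51, 0.07, 0.0, 0.0, -0.02], [0.54, 0.52, 0.08, 0.0, 0.0, -0.03]]
[[0.54, 0.52, 0.08, 0.0, 0.0, -0.02], [0.53, 0.52, 0.07, 0.0, 0.0, -0.02], [0.53, 0.52, 0.08, 0.0, 0.0, -0.02], [0.53, 0.52, 0.07, 0.0, 0.0, -0.03], [0.53, 0.52, 0.08, 0.0, 0.0, -0.02]]
[[0.53, 0.53, 0.08, 0.0, 0.0, -0.02]]
```

Emit:
servo_tool:
  moves:
    - [0, 0, 0, 0, 0, 0]
    - [0, 0, 0, 0, 0, 0]
    - [0, 0, 0, 0, 0, 0]
  gripper: 50

```text
t: 6.65
position: [0.5055, -0.1768, 0.129]
orientation: [0.0, 0.415, 0.91, -0.001]
contact_force: [-0.4, -0.3, 0.4]
grip_width: 0.498
grip_force: 0.0
```

Emit:
servo_tool:
  moves:
    - [0.0, 0.0, -0.44, 0.0, 0, 0.0]
    - [0, 0.0, -0.44, 0, 0, 0.0]
    - [0.0, 0.0, -0.44, 0.0, 0, 0.0]
    - [0.0, 0.0, -0.44, 0.0, 0, 0.0]
    - [0.0, 0.0, -0.44, 0, 0, 0.0]

```text
t: 7.15
position: [0.5053, -0.1766, 0.2397]
orientation: [0.0, 0.415, 0.91, -0.001]
contact_force: [0.1, 0.5, -0.3]
grip_width: 0.501
grip_force: 0.0
```

Emit:
servo_tool:
  moves:
    - [0.54, 0.51, 0.08, 0.0, 0.0, -0.02]
    - [0.55, 0.51, 0.07, 0.0, 0.0, -0.03]
    - [0.54, 0.51, 0.08, 0.0, 0.0, -0.02]
    - [0.53, 0.51, 0.07, 0.0, 0.0, -0.02]
    - [0.54, 0.52, 0.08, 0.0, 0.0, -0.03]
  gripper: 92

```text
t: 7.65
position: [0.5123, 0.0105, 0.2195]
orientation: [0.0, 0.407, 0.913, -0.001]
contact_force: [0.1, 0.1, 0.8]
grip_width: 0.918
grip_force: 0.0
```

Emit:
servo_tool:
  moves:
    - [0.54, 0.52, 0.08, 0.0, 0.0, -0.02]
    - [0.53, 0.52, 0.07, 0.0, 0.0, -0.02]
    - [0.53, 0.52, 0.08, 0.0, 0.0, -0.02]
    - [0.53, 0.52, 0.07, 0.0, 0.0, -0.03]
    - [0.53, 0.52, 0.08, 0.0, 0.0, -0.02]

```text
t: 8.15
position: [0.5191, 0.1965, 0.2001]
orientation: [0.0, 0.4, 0.916, -0.001]
contact_force: [0.4, 0.1, 0.1]
grip_width: 0.922
grip_force: 0.0
```

Emit:
servo_tool:
  moves:
    - [0.53, 0.53, 0.08, 0.0, 0.0, -0.02]
    - [0, 0, 0, 0, 0, 0]
    - [0, 0, 0, 0, 0, 0]

```text
t: 8.45
position: [0.5204, 0.2329, 0.1958]
orientation: [0.0, 0.398, 0.917, -0.001]
contact_force: [0.2, -0.5, -0.3]
grip_width: 0.924
grip_force: 0.0
```

Run:
```python
from h import *
p,r,s=pose();im,d=shot('wrist','w3');P=wcloud(im,d,p,r)
b,ds=shot('side','d4');PS=cloud('side',ds);c=b.astype(int)
print(s['t'],p.round(4),np.round(s['qpos'],2))
near=np.hypot(P[...,0]-.52,P[...,1]-.235)<.09
for lo,hi in((.02,.045),(.026,.034),(.034,.042)):
    m=near&(P[...,2]>lo)&(P[...,2]<hi);q=P[m];rc=cv2.minAreaRect(q[:,:2].astype(np.float32));print(lo,m.sum(),np.round(rc[0],4),np.round(rc[1],4),rc[2],np.median(q[:,2]).round(4))
m=(c[...,0]>110)&(c[...,1]<60)&(c[...,2]<60)&(PS[...,2]>.06)&(ds>0)&(np.hypot(PS[...,0]-.5,PS[...,1]+.17)<.08)
Q=R.from_euler('z',-TS).apply(PS[m]-S0);print('lever',m.sum(),Q.mean(0).round(4),np.degrees(np.arctan2(Q[:,2].mean()-.102,Q[:,0].mean()-.056)))
I=wcloud(im,d,np.zeros(3),R.identity());m=(abs(I[...,0])<.02)&(abs(I[...,1])<.06)&(I[...,2]>-.05)&(I[...,2]<.02);print('tip z',np.sort(I[m][:,2])[-20:].round(4)[[0,-1]])
```

```text
8.45 [0.5204 0.2329 0.1958] [ 0.31  0.45  1.74 -0.    0.95 -0.44]
0.02 6905 [0.5206 0.2365] [0.0557 0.131 ] 43.04088592529297 0.0319
0.026 6305 [0.5223 0.2347] [0.0557 0.1262] 43.04088592529297 0.0319
0.034 445 [0.5175 0.2397] [0.0495 0.1219] 43.11989974975586 0.0387
lever 0 [nan nan nan] nan
tip z [-0.0119 -0.0106]<stdin>:9: RuntimeWarning: Mean of empty slice.
  ret = um.true_divide(
  ret = ret.dtype.type(ret / rcount)
```

```bash
sed -i 's/^L0=.*;E=/L0=np.array([.4753,.2838,0]);E=/' h.py
python3 - <<'E'
from h import *
b,d=shot('scene','s4');P=cloud('scene',d);c=b.astype(int)
m=(c[...,0]>110)&(c[...,1]<60)&(c[...,2]<60)&(P[...,2]>.06)&(d>0)&(np.hypot(P[...,0]-.5,P[...,1]+.17)<.08)
Q=R.from_euler('z',-TS).apply(P[m]-S0);print('lever',m.sum(),Q.mean(0).round(4),np.degrees(np.arctan2(Q[:,2].mean()-.102,Q[:,0].mean()-.056)))
t=tool(133,40);g=L0+.088*E+[0,0,.026]
e=plan([(g-.08*t.as_matrix()[:,2],t)],fs=.5,ft=.6);print();plan([(g,t)],fs=.4,start=e)
for nm,b in (('bottle',(270,265,300,315)),('brush',(375,200,415,262)),('case',(350,105,445,192)),('yellow',(245,122,306,185))):
    p=P[b[1]:b[3],b[0]:b[2]].reshape(-1,3);dd=d[b[1]:b[3],b[0]:b[2]].ravel();p=p[(p[:,2]>.012)&(dd>0)];print(nm,p.min(0).round(3),p.max(0).round(3))
E
```

```text
lever 43 [0.0906 0.0034 0.15  ] 54.18180762610213
[[-0.13, 0.01, 0.28, 0.0, 0.56, 0.0], [-0.14, 0.0, 0.27, 0.0, 0.55, 0.0], [-0.17, 0.01, 0.25, 0.0, 0.56, 0.0], [-0.19, 0.0, 0.24, 0.0, 0.56, -0.01], [-0.2, 0.01, 0.23, 0.0, 0.55, 0.0]]
[[-0.22, 0.0, 0.21, 0.0, 0.56, 0.0], [-0.24, 0.01, 0.19, 0.0, 0.56, 0.0], [-0.25, 0.01, 0.17, 0.0, 0.55, 0.0], [-0.26, 0.0, 0.16, 0.0, 0.56, 0.0]]

[[0.0, 0.0, 0.4, 0.0, 0.0, 0.0], [0.0, 0.0, 0.4, 0.0, 0.0, 0.0], [0.0, 0.0, 0.4, 0.0, 0.0, 0.0], [-0.01, 0.0, 0.4, 0.0, 0.0, 0.0]]
bottle [ 0.695 -0.04   0.012] [ 0.731 -0.006  0.118]
brush [0.658 0.233 0.012] [0.735 0.311 0.177]
case [0.359 0.199 0.012] [0.582 0.537 0.357]
yellow [0.247 0.073 0.012] [0.404 0.241 0.113]
```

Emit:
servo_tool:
  moves:
    - [-0.13, 0.01, 0.28, 0.0, 0.56, 0.0]
    - [-0.14, 0.0, 0.27, 0.0, 0.55, 0.0]
    - [-0.17, 0.01, 0.25, 0.0, 0.56, 0.0]
    - [-0.19, 0.0, 0.24, 0.0, 0.56, 0]
    - [-0.2, 0.01, 0.23, 0.0, 0.55, 0.0]

```text
t: 9.1
position: [0.5439, 0.209, 0.1267]
orientation: [-0.177, 0.392, 0.899, 0.078]
contact_force: [-0.4, -0.0, -0.0]
grip_width: 0.92
grip_force: 0.0
```

Emit:
servo_tool:
  moves:
    - [-0.22, 0.0, 0.21, 0.0, 0.56, 0.0]
    - [-0.24, 0.01, 0.19, 0.0, 0.56, 0.0]
    - [-0.25, 0.01, 0.17, 0.0, 0.55, 0.0]
    - [-0.26, 0.0, 0.16, 0.0, 0.56, 0.0]
    - [0, 0, 0, 0, 0, 0]

```text
t: 9.6
position: [0.5612, 0.1904, 0.0687]
orientation: [-0.316, 0.377, 0.86, 0.136]
contact_force: [0.2, -0.3, 0.2]
grip_width: 0.923
grip_force: 0.0
```

Emit:
servo_tool:
  moves:
    - [0.0, 0.0, 0.4, 0.0, 0.0, 0.0]
    - [0.0, 0.0, 0.4, 0.0, 0.0, 0.0]
    - [0.0, 0.0, 0.4, 0.0, 0.0, 0.0]
    - [0, 0.0, 0.4, 0.0, 0.0, 0.0]
    - [0, 0, 0, 0, 0, 0]

```text
t: 10.1
position: [0.5243, 0.231, 0.0096]
orientation: [-0.314, 0.375, 0.862, 0.135]
contact_force: [0.1, -0.2, -0.4]
grip_width: 0.922
grip_force: 0.0
```

Run:
```python
from h import *
p,r,s=pose();print(p.round(4),(r.as_matrix()[:,2]).round(3),'grasp',(p-.021*r.as_matrix()[:,2]).round(4),'want',(L0+.088*E+[0,0,.026]).round(4),np.round(s['qpos'],2),s['contact_force'].round(1) if hasattr(s['contact_force'],'round') else s['contact_force'])
```

```text
[0.5243 0.231  0.0096] [-0.44   0.469 -0.766] grasp [0.5336 0.2211 0.0257] want [0.5353 0.2194 0.026 ] [ 0.07  0.88  1.68  0.58  1.14 -1.08] [ 0.1 -0.2 -0.4]
```

Emit:
servo_tool:
  moves:
    - [0, 0, 0, 0, 0, 0]
    - [0, 0, 0, 0, 0, 0]
    - [0, 0, 0, 0, 0, 0]
    - [0, 0, 0, 0, 0, 0]
    - [0, 0, 0, 0, 0, 0]
  gripper: 0
  force: 70

```text
t: 10.6
position: [0.5269, 0.2299, 0.0114]
orientation: [-0.313, 0.375, 0.862, 0.137]
contact_force: [0.0, -2.2, 6.2]
grip_width: 0.644
grip_force: 74.7
```

Run:
```python
from h import *
p,r,s=pose();print(p.round(4),s['grip_width'],s['grip_force'],s['contact_force'])
t=tool(133,40);g=p-.021*r.as_matrix()[:,2];G=np.array([.54,.10,.088])+0*E
e=plan([(g+[0,0,.12],t)],fs=.5);print()
e=plan([(G+.0*E+[0,0,.07],tool(133,-50))],fs=.7,ft=.6,start=e);print()
```

```text
[0.5269 0.2299 0.0114] 0.644236560756508 74.65780735015869 [ 0.03407976 -2.19062497  6.21528112]
[[0.31, 0.0, -0.37, 0.0, 0.0, 0.0], [0.31, 0.0, -0.37, 0.0, 0.0, 0.0], [0.3, 0.0, -0.36, 0.01, 0.0, 0.0], [0.31, 0.0, -0.37, 0.0, 0.01, 0.0], [0.31, 0.0, -0.37, 0.0, 0.0, 0.0]]

[[-0.09, -0.08, -0.09, 0.0, -0.59, 0.0], [-0.09, -0.09, -0.09, 0.0, -0.59, 0.0], [-0.1, -0.08, -0.07, 0.0, -0.6, 0.0], [-0.11, -0.08, -0.07, 0.0, -0.59, 0.0], [-0.12, -0.09, -0.06, 0.0, -0.59, 0.0]]
[[-0.11, -0.08, -0.05, 0.0, -0.59, 0.0], [-0.12, -0.08, -0.04, 0.0, -0.6, 0.0], [-0.13, -0.08, -0.02, 0.0, -0.59, 0.0], [-0.12, -0.09, -0.02, 0.0, -0.59, 0.0], [-0.13, -0.08, -0.01, 0.0, -0.59, 0.0]]
[[-0.13, -0.08, 0.0, 0.0, -0.59, 0.0], [-0.12, -0.09, 0.01, 0.0, -0.6, 0.0], [-0.13, -0.08, 0.03, 0.0, -0.59, 0.0], [-0.12, -0.08, 0.03, 0.0, -0.59, 0.0], [-0.12, -0.09, 0.05, 0.0, -0.59, 0.0]]
[[-0.12, -0.08, 0.05, 0.0, -0.6, 0.0], [-0.11, -0.08, 0.06, 0.0, -0.59, 0.0], [-0.1, -0.09, 0.07, 0.0, -0.59, 0.0], [-0.1, -0.08, 0.08, 0.0, -0.59, 0.0]]
```

Emit:
servo_tool:
  moves:
    - [0.31, 0.0, -0.37, 0.0, 0.0, 0.0]
    - [0.31, 0.0, -0.37, 0.0, 0.0, 0.0]
    - [0.3, 0.0, -0.36, 0, 0.0, 0.0]
    - [0.31, 0.0, -0.37, 0.0, 0, 0.0]
    - [0.31, 0.0, -0.37, 0.0, 0.0, 0.0]

```text
t: 11.1
position: [0.5265, 0.2297, 0.1313]
orientation: [-0.313, 0.375, 0.862, 0.136]
contact_force: [0.2, -0.3, -4.1]
grip_width: 0.638
grip_force: 75.0
```

Run:
```python
from h import *
p,r,s=pose();print(p.round(4),s['grip_width'],s['grip_force'],s['contact_force'])
G=np.array([.54,.10,.088])
plan([(G+[0,0,.06],tool(108,-50))],fs=.7,ft=.6);print()
```

```text
[0.5265 0.2297 0.1313] 0.6379785753120806 75.00518202781677 [ 0.1624804  -0.25256739 -4.05833191]
[[-0.09, -0.09, -0.08, 0.02, -0.55, 0.17], [-0.1, -0.08, -0.07, 0.01, -0.55, 0.17], [-0.1, -0.08, -0.06, 0.02, -0.56, 0.18], [-0.11, -0.08, -0.06, 0.01, -0.55, 0.17], [-0.12, -0.07, -0.04, 0.02, -0.55, 0.17]]
[[-0.12, -0.08, -0.04, 0.01, -0.55, 0.17], [-0.12, -0.07, -0.03, 0.02, -0.56, 0.18], [-0.13, -0.06, -0.02, 0.01, -0.55, 0.17], [-0.13, -0.07, 0.0, 0.02, -0.55, 0.17], [-0.14, -0.06, 0.0, 0.01, -0.55, 0.17]]
[[-0.13, -0.06, 0.02, 0.02, -0.55, 0.17], [-0.13, -0.05, 0.02, 0.01, -0.56, 0.18], [-0.14, -0.05, 0.03, 0.02, -0.55, 0.17], [-0.13, -0.05, 0.05, 0.01, -0.55, 0.17], [-0.12, -0.05, 0.05, 0.02, -0.55, 0.17]]
[[-0.13, -0.04, 0.07, 0.01, -0.55, 0.18], [-0.12, -0.04, 0.07, 0.02, -0.56, 0.17], [-0.11, -0.03, 0.09, 0.01, -0.55, 0.17], [-0.11, -0.03, 0.09, 0.02, -0.55, 0.17], [-0.1, -0.03, 0.1, 0.01, -0.55, 0.18]]
```

Emit:
servo_tool:
  moves:
    - [-0.09, -0.09, -0.08, 0.02, -0.55, 0.17]
    - [-0.1, -0.08, -0.07, 0.01, -0.55, 0.17]
    - [-0.1, -0.08, -0.06, 0.02, -0.56, 0.18]
    - [-0.11, -0.08, -0.06, 0.01, -0.55, 0.17]
    - [-0.12, -0.07, -0.04, 0.02, -0.55, 0.17]

```text
t: 11.6
position: [0.5315, 0.1932, 0.1312]
orientation: [-0.151, 0.444, 0.883, 0.038]
contact_force: [0.5, -0.9, -4.2]
grip_width: 0.642
grip_force: 75.1
```

Emit:
servo_tool:
  moves:
    - [-0.12, -0.08, -0.04, 0.01, -0.55, 0.17]
    - [-0.12, -0.07, -0.03, 0.02, -0.56, 0.18]
    - [-0.13, -0.06, -0.02, 0.01, -0.55, 0.17]
    - [-0.13, -0.07, 0.0, 0.02, -0.55, 0.17]
    - [-0.14, -0.06, 0.0, 0.01, -0.55, 0.17]

```text
t: 12.1
position: [0.5358, 0.157, 0.1323]
orientation: [0.017, 0.494, 0.867, -0.061]
contact_force: [-0.2, -0.7, -3.2]
grip_width: 0.642
grip_force: 75.1
```

Emit:
servo_tool:
  moves:
    - [-0.13, -0.06, 0.02, 0.02, -0.55, 0.17]
    - [-0.13, -0.05, 0.02, 0.01, -0.56, 0.18]
    - [-0.14, -0.05, 0.03, 0.02, -0.55, 0.17]
    - [-0.13, -0.05, 0.05, 0.01, -0.55, 0.17]
    - [-0.12, -0.05, 0.05, 0.02, -0.55, 0.17]

```text
t: 12.6
position: [0.5401, 0.1211, 0.1331]
orientation: [0.183, 0.524, 0.816, -0.158]
contact_force: [0.2, 0.8, -3.8]
grip_width: 0.642
grip_force: 75.1
```

Emit:
servo_tool:
  moves:
    - [-0.13, -0.04, 0.07, 0.01, -0.55, 0.18]
    - [-0.12, -0.04, 0.07, 0.02, -0.56, 0.17]
    - [-0.11, -0.03, 0.09, 0.01, -0.55, 0.17]
    - [-0.11, -0.03, 0.09, 0.02, -0.55, 0.17]
    - [-0.1, -0.03, 0.1, 0.01, -0.55, 0.18]

```text
t: 13.1
position: [0.5452, 0.0851, 0.1335]
orientation: [0.343, 0.533, 0.732, -0.248]
contact_force: [-0.3, -0.4, -4.2]
grip_width: 0.646
grip_force: 75.2
```

Run:
```python
from h import *
p,r,s=pose();print(p.round(4),(r.as_matrix()).round(3).tolist(),np.round(s['qpos'],2),s['grip_force'])
for n in('scene','side'):
    b,d=shot(n,n+'5');P=cloud(n,d)
    near=(d>0)&(np.hypot(P[...,0]-.54,P[...,1]-.10)<.06)&(P[...,2]>.02);q=P[near];zz=q[:,2]
    print(n,near.sum(),'lowest',np.sort(zz)[:40:8].round(4))
    for lo in np.arange(.04,.22,.015):
        k=q[(zz>=lo)&(zz<lo+.015)]
        if len(k)>3: print(round(lo,3),len(k),k.min(0).round(3),k.max(0).round(3))
a=np.load('pics/scene5.npz')['im'][100:300,200:420,::-1];b=np.load('pics/side5.npz')['im'][80:330,180:420,::-1]
cv2.imwrite('pics/c5.png',np.hstack([cv2.resize(a,(396,400)),cv2.resize(b,(384,400))]))
```

```text
[0.5452 0.0851 0.1335] [[-0.196, 0.951, 0.238], [0.612, 0.308, -0.729], [-0.767, 0.003, -0.642]] [ 0.39  0.65  1.89 -1.08  1.05  0.88] 75.24062633514404
scene 2073 lowest [0.0544 0.0573 0.0583 0.0593 0.06  ]
0.055 173 [0.522 0.065 0.055] [0.573 0.115 0.07 ]
0.07 37 [0.523 0.071 0.07 ] [0.573 0.106 0.085]
0.085 51 [0.534 0.065 0.085] [0.574 0.106 0.1  ]
0.1 97 [0.53  0.065 0.1  ] [0.573 0.107 0.115]
0.115 106 [0.521 0.065 0.115] [0.576 0.105 0.13 ]
0.13 109 [0.516 0.065 0.13 ] [0.582 0.115 0.145]
0.145 248 [0.503 0.066 0.145] [0.582 0.131 0.16 ]
0.16 309 [0.482 0.07  0.16 ] [0.589 0.159 0.175]
0.175 485 [0.481 0.07  0.175] [0.59  0.159 0.19 ]
0.19 279 [0.495 0.078 0.19 ] [0.568 0.159 0.205]
0.205 141 [0.493 0.132 0.205] [0.554 0.159 0.218]
side 36 lowest [0.0574 0.1745 0.1847 0.1886 0.1901]
0.055 8 [0.552 0.11  0.057] [0.559 0.116 0.063]
0.175 23 [0.562 0.088 0.175] [0.587 0.142 0.19 ]
0.19 4 [0.56 0.09 0.19] [0.565 0.102 0.193]
```

View pics/c5.png

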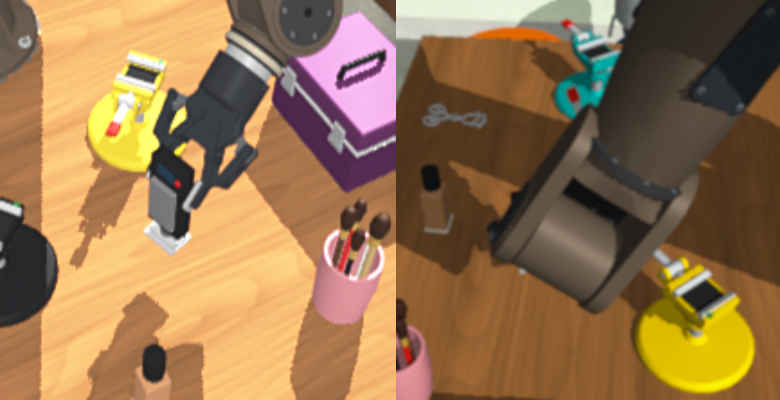

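The picture shows the light upright in the fingers, with its plate at (168,236) about 56 mm above the top. Lowering it now.

Emit:
servo_tool:
  moves:
    - [0.153, 0, 0.128, 0, 0, 0]
    - [0.153, 0, 0.128, 0, 0, 0]
    - [0.153, 0, 0.128, 0, 0, 0]
    - [0.153, 0, 0.128, 0, 0, 0]
    - [0.153, 0, 0.128, 0, 0, 0]

```text
t: 13.7
position: [0.5445, 0.0857, 0.0818]
orientation: [0.341, 0.533, 0.734, -0.248]
contact_force: [1.8, -0.2, -2.8]
grip_width: 0.641
grip_force: 75.4
```

Emit:
servo_tool:
  moves:
    - [0.031, 0, 0.026, 0, 0, 0]
    - [0.031, 0, 0.026, 0, 0, 0]
    - [0, 0, 0, 0, 0, 0]

```text
t: 14.0
position: [0.5449, 0.0866, 0.0793]
orientation: [0.34, 0.533, 0.734, -0.248]
contact_force: [-0.5, -0.5, -3.7]
grip_width: 0.641
grip_force: 75.3
```

Emit:
servo_tool:
  moves:
    - [0.031, 0, 0.026, 0, 0, 0]
    - [0, 0, 0, 0, 0, 0]

```text
t: 14.2
position: [0.545, 0.0871, 0.0776]
orientation: [0.34, 0.533, 0.734, -0.248]
contact_force: [0.4, 0.1, -4.1]
grip_width: 0.643
grip_force: 75.3
```

Emit:
servo_tool:
  moves:
    - [0.02, 0, 0.016, 0, 0, 0]
    - [0, 0, 0, 0, 0, 0]

```text
t: 14.4
position: [0.5449, 0.0873, 0.0764]
orientation: [0.34, 0.533, 0.734, -0.249]
contact_force: [-0.7, -0.0, -3.5]
grip_width: 0.64
grip_force: 75.3
```

Emit:
servo_tool:
  moves:
    - [0.02, 0, 0.016, 0, 0, 0]
    - [0, 0, 0, 0, 0, 0]

```text
t: 14.6
position: [0.545, 0.0875, 0.0758]
orientation: [0.34, 0.534, 0.733, -0.249]
contact_force: [-1.4, 0.7, 3.3]
grip_width: 0.638
grip_force: 76.0
```

Emit:
servo_tool:
  moves:
    - [0.015, 0, 0.013, 0, 0, 0]
    - [0, 0, 0, 0, 0, 0]

```text
t: 14.8
position: [0.545, 0.0876, 0.0758]
orientation: [0.34, 0.534, 0.733, -0.249]
contact_force: [-4.0, 2.2, 11.7]
grip_width: 0.64
grip_force: 76.9
```

Emit:
servo_tool:
  moves:
    - [0.015, 0, 0.013, 0, 0, 0]
    - [0, 0, 0, 0, 0, 0]

```text
t: 15.0
position: [0.5449, 0.0876, 0.0757]
orientation: [0.341, 0.534, 0.732, -0.25]
contact_force: [-7.1, 2.6, 19.6]
grip_width: 0.646
grip_force: 77.6
```

Emit:
servo_tool:
  moves:
    - [-0.02, 0, -0.017, 0, 0, 0]
    - [0, 0, 0, 0, 0, 0]

```text
t: 15.2
position: [0.5451, 0.0877, 0.0758]
orientation: [0.34, 0.534, 0.733, -0.249]
contact_force: [-4.8, 1.5, 9.7]
grip_width: 0.64
grip_force: 76.2
```

Emit:
servo_tool:
  moves:
    - [0, 0, 0, 0, 0, 0]
    - [0, 0, 0, 0, 0, 0]
    - [0, 0, 0, 0, 0, 0]
    - [0, 0, 0, 0, 0, 0]
  gripper: 95

```text
t: 15.6
position: [0.5451, 0.0879, 0.0747]
orientation: [0.339, 0.534, 0.734, -0.249]
contact_force: [-0.2, 0.1, -0.7]
grip_width: 0.951
grip_force: 0.0
```

Emit:
servo_tool:
  moves:
    - [0, 0, -0.3, 0, 0, 0]
    - [0, 0, -0.5, 0, 0, 0]
    - [0, 0, -0.6, 0, 0, 0]
    - [0, 0, -0.6, 0, 0, 0]
    - [0, 0, -0.6, 0, 0, 0]

```text
t: 16.1
position: [0.5141, 0.1841, 0.1602]
orientation: [0.339, 0.534, 0.734, -0.249]
contact_force: [0.1, 0.1, -0.3]
grip_width: 0.945
grip_force: 0.0
```

Run:
```python
from h import *
p,r,s=pose();print(s['t'],p.round(4),np.round(s['qpos'],2),s['contact_force'])
b,d=shot('scene','s6');P=cloud('scene',d)
near=(d>0)&(np.hypot(P[...,0]-.55,P[...,1]-.08)<.07);q=P[near];zz=q[:,2]
for lo,hi in((-.01,.012),(.015,.03),(.04,.06),(.06,.08),(.08,.1),(.105,.127),(.127,.14)):
    k=q[(zz>=lo)&(zz<hi)];print(lo,len(k),k.min(0).round(3),k.max(0).round(3))
k=q[(zz>.122)&(zz<.14)];rc=cv2.minAreaRect(k[:,:2].astype(np.float32));print('top',rc,np.median(k[:,2]))
k=q[(zz>.045)&(zz<.095)];k=k[:,:];pc=k-k.mean(0);u,sv,vt=np.linalg.svd(pc);n=vt[2];print('normal',n.round(3),'az',np.degrees(np.arctan2(n[1],n[0])),k.mean(0).round(4))
t=tool(131);
# to vertical hover near
e=plan([(p-.021*r.as_matrix()[:,2]+[0,0,.10],tool(108,0))],fs=.7,ft=.8)
```

```text
16.1 [0.5141 0.1841 0.1602] [ 0.57  0.64  1.8  -0.92  1.19  0.83] [ 0.12928823  0.13765232 -0.28539901]
-0.01 1675 [ 0.48   0.01  -0.007] [0.62  0.15  0.012]
0.015 33 [0.522 0.074 0.015] [0.572 0.109 0.029]
0.04 111 [0.52  0.068 0.04 ] [0.573 0.111 0.06 ]
0.06 127 [0.531 0.068 0.06 ] [0.573 0.11  0.08 ]
0.08 153 [0.52  0.068 0.08 ] [0.573 0.11  0.1  ]
0.105 149 [0.517 0.074 0.105] [0.573 0.11  0.127]
0.127 188 [0.515 0.075 0.127] [0.572 0.109 0.135]
top ((0.5438313484191895, 0.09162842482328415), (0.058128342032432556, 0.02600325644016266), 15.5154390335083) 0.1296401304406079
normal [ 0.626 -0.78  -0.005] az -51.242980319518814 [0.5573 0.0835 0.0708]
[[-0.15, 0.0, -0.17, 0.0, 0.78, 0.0], [-0.13, 0.0, -0.19, 0.0, 0.77, 0.0], [-0.11, -0.01, -0.2, 0.0, 0.78, 0.0], [-0.09, 0.0, -0.2, 0.0, 0.77, 0.0], [-0.06, 0.0, -0.22, 0.0, 0.78, 0.0]]
[[-0.04, 0.0, -0.23, 0.0, 0.77, 0.0], [-0.02, -0.01, -0.22, 0.01, 0.78, 0.0], [0.01, 0.0, -0.23, 0.0, 0.78, 0.0]]
```

Emit:
servo_tool:
  moves:
    - [-0.15, 0.0, -0.17, 0.0, 0.78, 0.0]
    - [-0.13, 0.0, -0.19, 0.0, 0.77, 0.0]
    - [-0.11, -0.01, -0.2, 0.0, 0.78, 0.0]
    - [-0.09, 0.0, -0.2, 0.0, 0.77, 0.0]
    - [-0.06, 0.0, -0.22, 0.0, 0.78, 0.0]

```text
t: 16.65
position: [0.5117, 0.1914, 0.2163]
orientation: [0.129, 0.581, 0.798, -0.095]
contact_force: [0.4, -0.2, -1.0]
grip_width: 0.95
grip_force: 0.0
```

Emit:
servo_tool:
  moves:
    - [-0.04, 0.0, -0.23, 0.0, 0.77, 0.0]
    - [-0.02, -0.01, -0.22, 0.01, 0.78, 0.0]
    - [0.01, 0.0, -0.23, 0.0, 0.78, 0.0]
    - [0, 0, 0, 0, 0, 0]
  gripper: 65

```text
t: 17.05
position: [0.5108, 0.1946, 0.2507]
orientation: [-0.001, 0.59, 0.808, -0.0]
contact_force: [0.3, -0.1, 0.5]
grip_width: 0.652
grip_force: 0.0
```

Run:
```python
from h import *
p,r,s=pose();print(s['t'],p.round(4),np.round(s['qpos'],2))
plan([([.544,.092,.25],tool(17))],fs=.7,ft=.9)
```

```text
17.05 [0.5108 0.1946 0.2507] [ 0.24  0.36  1.73  0.    1.06 -0.07]
[[-0.17, 0.0, 0.03, 0.0, 0.0, 0.87], [-0.16, 0.02, 0.04, 0.0, 0.0, 0.88], [-0.16, 0.04, 0.03, 0.0, 0.0, 0.87], [-0.16, 0.06, 0.03, 0.0, 0.0, 0.87], [-0.14, 0.08, 0.04, 0.0, 0.0, 0.87]]
[[-0.14, 0.09, 0.03, 0.0, 0.0, 0.88], [-0.12, 0.12, 0.03, -0.01, 0.0, 0.87], [-0.11, 0.12, 0.04, 0.0, 0.0, 0.87], [-0.09, 0.14, 0.03, 0.0, 0.0, 0.87], [-0.08, 0.15, 0.03, 0.0, 0.0, 0.88]]
[[-0.06, 0.15, 0.04, 0.0, 0.0, 0.87], [-0.03, 0.16, 0.03, 0.0, 0.0, 0.87], [-0.02, 0.17, 0.03, 0.0, 0.0, 0.87]]
```

Emit:
servo_tool:
  moves:
    - [-0.17, 0.0, 0.03, 0.0, 0.0, 0.87]
    - [-0.16, 0.02, 0.04, 0.0, 0.0, 0.88]
    - [-0.16, 0.04, 0.03, 0.0, 0.0, 0.87]
    - [-0.16, 0.06, 0.03, 0.0, 0.0, 0.87]
    - [-0.14, 0.08, 0.04, 0.0, 0.0, 0.87]

```text
t: 17.55
position: [0.5225, 0.156, 0.2398]
orientation: [0.001, 0.805, 0.593, -0.003]
contact_force: [-0.6, 0.9, -0.1]
grip_width: 0.654
grip_force: 0.0
```

Emit:
servo_tool:
  moves:
    - [-0.14, 0.09, 0.03, 0.0, 0.0, 0.88]
    - [-0.12, 0.12, 0.03, 0, 0.0, 0.87]
    - [-0.11, 0.12, 0.04, 0.0, 0.0, 0.87]
    - [-0.09, 0.14, 0.03, 0.0, 0.0, 0.87]
    - [-0.08, 0.15, 0.03, 0.0, 0.0, 0.88]

```text
t: 18.05
position: [0.5353, 0.1163, 0.2317]
orientation: [0.002, 0.946, 0.324, -0.003]
contact_force: [0.1, -0.4, 0.2]
grip_width: 0.653
grip_force: 0.0
```

Emit:
servo_tool:
  moves:
    - [-0.06, 0.15, 0.04, 0.0, 0.0, 0.87]
    - [-0.03, 0.16, 0.03, 0.0, 0.0, 0.87]
    - [-0.02, 0.17, 0.03, 0.0, 0.0, 0.87]
    - [0, 0, 0, 0, 0, 0]
    - [0, 0, 0, 0, 0, 0]

```text
t: 18.55
position: [0.543, 0.0929, 0.2271]
orientation: [0.002, 0.989, 0.151, -0.003]
contact_force: [0.2, -0.2, -0.3]
grip_width: 0.652
grip_force: 0.0
```

```bash
cat > top.py <<'E'
from h import *
p,r,s=pose();im,d=shot('wrist','wt%d'%(s['t']*10));P=wcloud(im,d,p,r)
print(s['t'],p.round(4),np.round(s['qpos'],2))
near=(np.hypot(P[...,0]-.544,P[...,1]-.092)<.06)
m=near&(P[...,2]>.122)&(P[...,2]<.142);q=P[m];rc=cv2.minAreaRect(q[:,:2].astype(np.float32));print('top',m.sum(),rc,np.median(q[:,2]))
m=near&(P[...,2]>-.005)&(P[...,2]<.004);print('floor',np.median(P[m][:,2]))
for n in('scene','side'):
    b,ds=shot(n,n+'t');Q=cloud(n,ds);m=(ds>0)&(np.hypot(Q[...,0]-.544,Q[...,1]-.092)<.045)&(Q[...,2]>.122)&(Q[...,2]<.14);q=Q[m]
    if len(q)>10: print(n,len(q),cv2.minAreaRect(q[:,:2].astype(np.float32)))
E
python3 top.py
```

```text
18.55 [0.543  0.0929 0.2271] [ 0.05  0.39  1.74 -0.    1.01  1.32]
top 2149 ((0.5426342487335205, 0.095536008477211), (0.056047435849905014, 0.024106711149215698), 17.65785026550293) 0.1331141173195493
floor 0.0012720004157488751
scene 228 ((0.5440097451210022, 0.09150208532810211), (0.05653952434659004, 0.02504766173660755), 16.878976821899414)
side 281 ((0.5400214791297913, 0.09589596092700958), (0.05637575685977936, 0.02681596204638481), 19.998638153076172)
```

Run:
```python
from h import *
e=plan([([.5425,.0945,.17],tool(17.7))],fs=.5);print();plan([([.5425,.0945,.124],tool(17.7))],fs=.3,start=e)
```

```text
[[0.0, -0.01, 0.39, 0.0, 0.01, -0.01], [0.0, -0.01, 0.39, 0.01, 0.01, -0.02], [0.0, -0.01, 0.4, 0.0, 0.01, -0.01], [0.0, -0.01, 0.39, 0.0, 0.01, -0.01]]

[[0.0, 0.0, 0.23, 0.0, 0.0, 0.0], [0.0, 0.0, 0.23, 0.0, 0.0, 0.0], [0.0, 0.0, 0.23, 0.0, 0.0, 0.0], [0.0, 0.0, 0.23, 0.0, 0.0, 0.0]]
```

Emit:
servo_tool:
  moves:
    - [0.0, -0.01, 0.39, 0.0, 0.01, -0.01]
    - [0.0, -0.01, 0.39, 0.01, 0.01, -0.02]
    - [0.0, -0.01, 0.4, 0.0, 0.01, -0.01]
    - [0.0, -0.01, 0.39, 0.0, 0.01, -0.01]
    - [0, 0, 0, 0, 0, 0]
  gripper: 50

```text
t: 19.2
position: [0.5415, 0.0944, 0.1469]
orientation: [-0.0, 0.988, 0.153, -0.001]
contact_force: [0.1, -0.9, -0.2]
grip_width: 0.502
grip_force: 0.0
```

Emit:
servo_tool:
  moves:
    - [0.0, 0.0, 0.23, 0.0, 0.0, 0.0]
    - [0.0, 0.0, 0.23, 0.0, 0.0, 0.0]
    - [0.0, 0.0, 0.23, 0.0, 0.0, 0.0]
    - [0.0, 0.0, 0.23, 0.0, 0.0, 0.0]
    - [0, 0, 0, 0, 0, 0]

```text
t: 19.7
position: [0.542, 0.0941, 0.1012]
orientation: [-0.0, 0.988, 0.152, -0.001]
contact_force: [-0.2, -0.4, 0.2]
grip_width: 0.499
grip_force: 0.0
```

Emit:
servo_tool:
  moves:
    - [0, 0, 0, 0, 0, 0]
    - [0, 0, 0, 0, 0, 0]
    - [0, 0, 0, 0, 0, 0]
    - [0, 0, 0, 0, 0, 0]
    - [0, 0, 0, 0, 0, 0]
  gripper: 0
  force: 50

```text
t: 20.2
position: [0.5427, 0.0941, 0.103]
orientation: [0.0, 0.988, 0.152, 0.001]
contact_force: [-1.1, 0.4, -1.7]
grip_width: 0.251
grip_force: 49.4
```

Run:
```python
from h import *
p,r,s=pose();print(s['t'],p.round(4),r.as_matrix().round(3).tolist(),s['grip_width'],s['contact_force'],s['moment'])
```

```text
20.2 [0.5427 0.0941 0.103 ] [[0.954, 0.301, 0.001], [0.301, -0.954, 0.0], [0.001, 0.0, -1.0]] 0.2508336805939257 [-1.09514442  0.39582354 -1.72108703] [ 0.05233682  0.07507638 -0.01885506]
```

Run:
```python
from h import *
def rep(nm,P,im):
    c=im.astype(int);Q=R.from_euler('z',-TS).apply((P-S0).reshape(-1,3));c=c.reshape(-1,3)
    ok=np.isfinite(Q).all(1)
    m=ok&(Q[:,2]>.1)&(Q[:,2]<.12)&(c.min(1)>95)&(c.max(1)-c.min(1)<30)&(abs(Q[:,1])<.04)&(Q[:,0]>-.05)&(Q[:,0]<.05);q=Q[m]
    for lo,hi in((-.05,-.012),(.0,.05)):
        k=q[(q[:,0]>lo)&(q[:,0]<hi)]
        if len(k)>8: print(nm,len(k),'x',np.percentile(k[:,0],[3,50,97]).round(4),'y',np.percentile(k[:,1],[2,50,98]).round(4),'z',np.median(k[:,2]).round(4),'ang',np.degrees(np.polyfit(k[:,1],k[:,0],1)[0]).round(1))
for f in('w1','w2'):
    z=np.load(f'pics/{f}.npz')
    p={'w1':[.5266,-.2006,.193],'w2':[.5057,-.1769,.1525]}[f]
    rep(f,wcloud(z['im'],z['d'],np.array(p),tool(131)),z['im'])
for f,n in(('s0','scene'),('s4','scene'),('scenet','scene'),('d0','side'),('sidet','side')):
    z=np.load(f'pics/{f}.npz');P=cloud(n,z['d']);P[z['d']<=0]=np.nan;rep(f,P,z['im'])
g=[.5427,.0941,.124];e=plan([([.5427,.0941,.265],tool(17.7))],fs=.6)
```

```text
w1 982 x [-0.0289 -0.0249 -0.0214] y [-0.0256  0.0021  0.0298] z 0.1102 ang 0.1
w1 1674 x [0.0137 0.0205 0.049 ] y [-0.0251  0.0021  0.0296] z 0.1095 ang -0.2
w2 1508 x [-0.0291 -0.0249 -0.0211] y [-0.0258  0.0022  0.0299] z 0.1099 ang 0.0
w2 2310 x [0.0139 0.02   0.0491] y [-0.0252  0.0022  0.0297] z 0.1094 ang -0.4
s0 111 x [-0.03   -0.0226 -0.0179] y [-0.0278  0.0005  0.0284] z 0.1068 ang 1.7
s0 149 x [0.0128 0.0242 0.046 ] y [-0.0264  0.0013  0.0287] z 0.1061 ang -0.4
s4 109 x [-0.0285 -0.0223 -0.0183] y [-0.027   0.0009  0.0291] z 0.1068 ang 0.1
s4 128 x [0.0269 0.0341 0.0476] y [-0.0277  0.0012  0.0288] z 0.1063 ang -0.0
scenet 105 x [-0.0279 -0.0219 -0.018 ] y [-0.0259  0.0021  0.0291] z 0.1069 ang -0.6
scenet 125 x [0.0258 0.034  0.0474] y [-0.0266  0.0014  0.0289] z 0.1065 ang -0.5
d0 59 x [-0.0341 -0.0288 -0.0248] y [-0.0285 -0.0006  0.0267] z 0.1097 ang 0.3
d0 142 x [0.0132 0.0183 0.0494] y [-0.0275 -0.0007  0.027 ] z 0.1078 ang -1.0
sidet 59 x [0.0233 0.0265 0.0491] y [-0.0265  0.0003  0.0262] z 0.1085 ang 1.0
[[0.0, 0.0, -0.56, 0.0, 0.0, 0.0], [0.0, 0.0, -0.57, 0.0, 0.0, -0.01], [0.0, 0.0, -0.56, 0.0, 0.0, 0.0], [0.0, 0.0, -0.57, 0.0, -0.01, -0.01], [0.0, 0.0, -0.56, 0.0, 0.0, 0.0]]
```

Emit:
servo_tool:
  moves:
    - [0.0, 0.0, -0.56, 0.0, 0.0, 0.0]
    - [0.0, 0.0, -0.57, 0.0, 0.0, 0]
    - [0.0, 0.0, -0.56, 0.0, 0.0, 0.0]
    - [0.0, 0.0, -0.57, 0.0, 0, -0.01]
    - [0.0, 0.0, -0.6, 0.0, 0.0, 0.0]

```text
t: 20.7
position: [0.5421, 0.0941, 0.2468]
orientation: [-0.0, 0.988, 0.153, 0.0]
contact_force: [-0.7, 0.0, -4.0]
grip_width: 0.254
grip_force: 50.3
```

```bash
sed -i 's/S0=np.array(.*$/S0=np.array([.4545,-.1162,0])/' h.py
python3 - <<'E'
from h import *
p,r,s=pose();print(p.round(4),s['grip_width'],s['contact_force'],s['moment'])
plan([(st(.0055,0,.100+.124+.045),tool(41))],fs=.5,ft=.6)
E
```

```text
[0.5421 0.0941 0.2468] 0.2540882590256205 [-0.70743888  0.03152684 -4.02216716] [ 0.05373794 -0.04463765 -0.01875202]
[[-0.29, 0.36, 0.0, 0.0, 0.0, -0.29], [-0.3, 0.34, 0.0, 0.0, 0.0, -0.3], [-0.32, 0.34, -0.01, 0.0, 0.0, -0.29], [-0.33, 0.32, 0.0, 0.0, 0.0, -0.29], [-0.35, 0.3, 0.0, 0.0, 0.0, -0.29]]
[[-0.35, 0.29, 0.0, 0.0, 0.0, -0.3], [-0.37, 0.28, -0.01, 0.0, 0.0, -0.29], [-0.38, 0.26, 0.0, 0.0, 0.0, -0.29], [-0.39, 0.25, 0.0, 0.0, 0.0, -0.29], [-0.4, 0.23, 0.0, 0.0, 0.0, -0.3]]
```

Emit:
servo_tool:
  moves:
    - [-0.29, 0.36, 0.0, 0.0, 0.0, -0.29]
    - [-0.3, 0.34, 0.0, 0.0, 0.0, -0.3]
    - [-0.32, 0.34, -0.01, 0.0, 0.0, -0.29]
    - [-0.33, 0.32, 0.0, 0.0, 0.0, -0.29]
    - [-0.35, 0.3, 0.0, 0.0, 0.0, -0.29]

```text
t: 21.2
position: [0.4997, -0.0138, 0.2462]
orientation: [0.0, 0.967, 0.254, 0.0]
contact_force: [-0.1, -0.0, -3.1]
grip_width: 0.249
grip_force: 50.3
```

Emit:
servo_tool:
  moves:
    - [-0.35, 0.29, 0.0, 0.0, 0.0, -0.3]
    - [-0.37, 0.28, -0.01, 0.0, 0.0, -0.29]
    - [-0.38, 0.26, 0.0, 0.0, 0.0, -0.29]
    - [-0.39, 0.25, 0.0, 0.0, 0.0, -0.29]
    - [-0.4, 0.23, 0.0, 0.0, 0.0, -0.3]

```text
t: 21.7
position: [0.4579, -0.1211, 0.2467]
orientation: [0.0, 0.936, 0.351, 0.0]
contact_force: [-0.0, -0.3, -3.9]
grip_width: 0.249
grip_force: 50.3
```

Emit:
servo_tool:
  moves:
    - [0, 0, 0, 0, 0, 0]
    - [0, 0, 0.1, 0, 0, 0]
    - [0, 0, 0.2, 0, 0, 0]
    - [0, 0, 0.2, 0, 0, 0]
    - [0, 0, 0, 0, 0, 0]

```text
t: 22.2
position: [0.458, -0.1196, 0.22]
orientation: [-0.001, 0.936, 0.351, -0.001]
contact_force: [-0.4, 0.7, -2.7]
grip_width: 0.248
grip_force: 50.2
```

Run:
```python
from h import *
p,r,s=pose();Q=R.from_euler('z',-TS)
print(s['t'],p.round(4),'stand frame',Q.apply(p-S0).round(4),'yaw',np.degrees(np.arctan2(r.as_matrix()[1,0],r.as_matrix()[0,0])).round(2),'underside',(p[2]+.021-.124).round(4),r.as_matrix()[:,2].round(4))
out=[]
for n,bx in(('scene',(140,110,290,260)),('side',(250,100,370,220))):
    b,d=shot(n,n+'7');P=cloud(n,d);P[d<=0]=np.nan;q=Q.apply((P-S0).reshape(-1,3));c=b.reshape(-1,3).astype(int)
    for lo,hi in((.1,.112),(.112,.124),(.124,.135),(.14,.15),(.16,.2),(.2,.225)):
        k=q[(q[:,2]>lo)&(q[:,2]<hi)&(abs(q[:,0])<.05)&(abs(q[:,1])<.05)]
        if len(k)>4: print(n,lo,len(k),np.percentile(k,[2],axis=0).round(4),np.percentile(k,[98],axis=0).round(4))
    x0,y0,x1,y1=bx;out.append(cv2.resize(b[y0:y1,x0:x1,::-1],(395,395),interpolation=cv2.INTER_CUBIC))
cv2.imwrite('pics/c7.png',np.hstack(out))
```

```text
22.2 [ 0.458  -0.1196  0.22  ] stand frame [0.0049 0.0004 0.22  ] yaw 41.07 underside 0.117 [-0.0019  0.0013 -1.    ]
scene 0.1 277 [[-0.028  -0.0283  0.1002]] [[0.0497 0.0285 0.1107]]
scene 0.112 120 [[-0.0099 -0.0262  0.1151]] [[0.0268 0.0238 0.1235]]
scene 0.124 91 [[ 0.0059 -0.0225  0.124 ]] [[0.0222 0.0203 0.1313]]
scene 0.14 47 [[-0.0018 -0.0282  0.1404]] [[0.0195 0.0267 0.1488]]
scene 0.16 326 [[-0.0008 -0.0273  0.161 ]] [[0.0275 0.0274 0.1993]]
scene 0.2 237 [[ 0.0014 -0.0268  0.2008]] [[0.0277 0.0275 0.2241]]
side 0.1 304 [[-0.0343 -0.0276  0.1003]] [[0.047  0.0277 0.111 ]]
side 0.112 71 [[-0.0272 -0.0269  0.1121]] [[0.0234 0.0253 0.124 ]]
side 0.124 112 [[-0.0151 -0.0233  0.1241]] [[0.0163 0.0221 0.1338]]
side 0.14 60 [[-0.0076 -0.0275  0.1411]] [[0.0123 0.0264 0.1497]]
side 0.16 317 [[-0.0087 -0.0269  0.161 ]] [[0.0139 0.0271 0.1985]]
side 0.2 193 [[-0.0104 -0.026   0.2003]] [[0.0131 0.0276 0.224 ]]
```

View pics/c7.png

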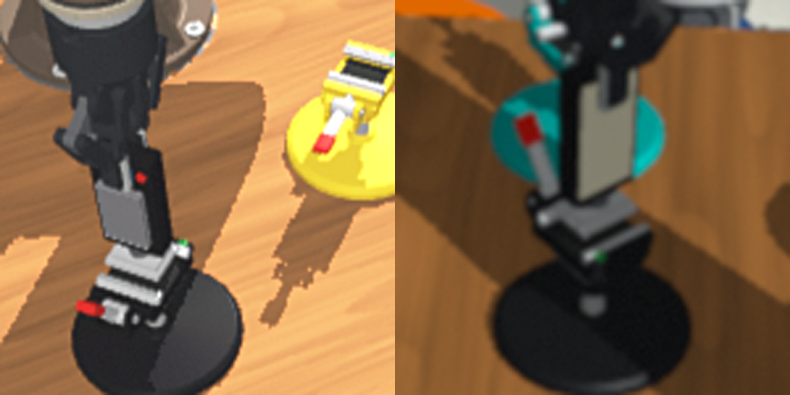

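The crops show the light over the open jaws, battery towards the raised lever and lamp face away. Both cameras agree on the alignment with the jaws. Lowering gently.

Emit:
servo_tool:
  moves:
    - [0, 0, 0.05, 0, 0, 0]
    - [0, 0, 0.05, 0, 0, 0]
    - [0, 0, 0.05, 0, 0, 0]
    - [0, 0, 0.05, 0, 0, 0]
    - [0, 0, 0, 0, 0, 0]

```text
t: 22.8
position: [0.4584, -0.1203, 0.2114]
orientation: [-0.0, 0.937, 0.35, 0.0]
contact_force: [0.4, -0.5, -3.1]
grip_width: 0.248
grip_force: 50.2
```

Emit:
servo_tool:
  moves:
    - [0, 0, 0.02, 0, 0, 0]
    - [0, 0, 0.02, 0, 0, 0]
    - [0, 0, 0.02, 0, 0, 0]
    - [0, 0, 0, 0, 0, 0]

```text
t: 23.2
position: [0.4585, -0.1203, 0.2086]
orientation: [0.0, 0.937, 0.35, 0.0]
contact_force: [0.7, -0.2, -4.0]
grip_width: 0.248
grip_force: 50.2
```

Emit:
servo_tool:
  moves:
    - [0, 0, 0.02, 0, 0, 0]
    - [0, 0, 0, 0, 0, 0]

```text
t: 23.4
position: [0.4585, -0.1203, 0.2077]
orientation: [0.0, 0.937, 0.35, 0.0]
contact_force: [0.6, 0.5, -2.7]
grip_width: 0.249
grip_force: 50.2
```

Emit:
servo_tool:
  moves:
    - [0, 0, 0.02, 0, 0, 0]
    - [0, 0, 0.02, 0, 0, 0]
    - [0, 0, 0, 0, 0, 0]

```text
t: 23.7
position: [0.4585, -0.1203, 0.2056]
orientation: [-0.0, 0.937, 0.35, 0.0]
contact_force: [-0.2, 0.1, -3.6]
grip_width: 0.251
grip_force: 50.2
```

Emit:
servo_tool:
  moves:
    - [0, 0, 0.02, 0, 0, 0]
    - [0, 0, 0, 0, 0, 0]

```text
t: 23.9
position: [0.4585, -0.1203, 0.2046]
orientation: [0.0, 0.937, 0.35, 0.0]
contact_force: [0.4, 0.5, -4.5]
grip_width: 0.249
grip_force: 50.2
```

Emit:
servo_tool:
  moves:
    - [0, 0, 0.015, 0, 0, 0]
    - [0, 0, 0, 0, 0, 0]

```text
t: 24.1
position: [0.4585, -0.1204, 0.2039]
orientation: [0.0, 0.937, 0.35, 0.0]
contact_force: [0.3, -0.1, -3.7]
grip_width: 0.25
grip_force: 50.2
```

Emit:
servo_tool:
  moves:
    - [0, 0, 0.015, 0, 0, 0]
    - [0, 0, 0, 0, 0, 0]

```text
t: 24.3
position: [0.4585, -0.1204, 0.2032]
orientation: [0.0, 0.937, 0.35, 0.0]
contact_force: [0.1, 0.0, -4.2]
grip_width: 0.243
grip_force: 50.2
```

Emit:
servo_tool:
  moves:
    - [0, 0, 0.01, 0, 0, 0]
    - [0, 0, 0, 0, 0, 0]

```text
t: 24.5
position: [0.4586, -0.1204, 0.2031]
orientation: [0.0, 0.937, 0.35, 0.001]
contact_force: [-2.1, 0.2, 2.3]
grip_width: 0.249
grip_force: 51.1
```

Contact came at the expected height (TCP z 0.203), so the plate is on the seat. Releasing and rising.

Emit:
servo_tool:
  moves:
    - [0, 0, 0, 0, 0, 0]
    - [0, 0, 0, 0, 0, 0]
    - [0, 0, 0, 0, 0, 0]
    - [0, 0, 0, 0, 0, 0]
  gripper: 55

```text
t: 24.9
position: [0.4586, -0.1204, 0.2028]
orientation: [0.0, 0.937, 0.35, 0.001]
contact_force: [-0.4, -0.4, -0.2]
grip_width: 0.55
grip_force: 0.0
```

Emit:
servo_tool:
  moves:
    - [0, 0, -0.2, 0, 0, 0]
    - [0, 0, -0.4, 0, 0, 0]
    - [0, 0, -0.5, 0, 0, 0]
    - [0, 0, -0.5, 0, 0, 0]
    - [0, 0, -0.5, 0, 0, 0]

```text
t: 25.4
position: [0.4583, -0.1203, 0.3095]
orientation: [0.0, 0.937, 0.35, 0.001]
contact_force: [1.4, -0.4, 0.2]
grip_width: 0.552
grip_force: 0.0
```

```bash
cat > chk.py <<'E'
from h import *
p,r,s=pose();Q=R.from_euler('z',-TS)
print(s['t'],p.round(4),np.round(s['qpos'],2),s['contact_force'])
for n in('scene','side'):
    b,d=shot(n,n+'chk');P=cloud(n,d);P[d<=0]=np.nan;q=Q.apply((P-S0).reshape(-1,3));c=b.reshape(-1,3).astype(int)
    for lo,hi in((.112,.124),(.14,.15),(.16,.2),(.2,.225),(.226,.24)):
        k=q[(q[:,2]>lo)&(q[:,2]<hi)&(abs(q[:,0])<.04)&(abs(q[:,1])<.05)]
        if len(k)>4: print(n,lo,len(k),np.percentile(k,[2],axis=0).round(4),np.percentile(k,[98],axis=0).round(4))
    k=q[(q[:,2]>.224)&(q[:,2]<.24)&(abs(q[:,0])<.04)&(abs(q[:,1])<.05)]
    if len(k)>10: print(n,'top rect',cv2.minAreaRect(k[:,:2].astype(np.float32)),np.median(k[:,2]))
    k=q[(c[:,0]>110)&(c[:,1]<60)&(c[:,2]<60)&(q[:,2]>.06)&(q[:,0]>.05)&(q[:,0]<.14)&(abs(q[:,1])<.03)]
    if len(k): print(n,'red',len(k),k.mean(0).round(4),'deg',np.degrees(np.arctan2(k[:,2].mean()-.102,k[:,0].mean()-.056)).round(1))
E
python3 chk.py
python3 - <<'E'
from h import *
A=lambda th,rad=.052:st(.056+rad*np.cos(th),0,.102+rad*np.sin(th))
t=tool(131,30);d=t.as_matrix()[:,2]
p,r,s=pose()
e=plan([(st(.10,0,.30),tool(41))],fs=.7);print();e=plan([(A(1.13)-.09*d,t)],fs=.6,ft=.85,start=e);print();plan([(A(1.13)-.0*d,t)],fs=.35,start=e)
E
```

```text
25.4 [ 0.4583 -0.1203  0.3095] [-0.4   0.19  1.8   0.    1.15  0.46] [ 1.36059427 -0.42703258  0.16627463]
scene 0.112 32 [[-0.0041 -0.0267  0.1124]] [[0.0195 0.026  0.1239]]
scene 0.14 75 [[ 0.0032 -0.0205  0.1403]] [[0.0283 0.0272 0.1498]]
scene 0.16 371 [[ 0.0011 -0.0266  0.1609]] [[0.0286 0.0271 0.1998]]
scene 0.2 240 [[ 0.0016 -0.0269  0.2002]] [[0.0243 0.0271 0.2246]]
scene 0.226 234 [[-0.0018 -0.0273  0.2267]] [[0.0203 0.026  0.2331]]
scene top rect ((0.009332910180091858, -0.00020341761410236359), (0.056005824357271194, 0.02443031780421734), 89.19019317626953) 0.23029397982587652
scene red 45 [0.0935 0.0021 0.1503] deg 52.1
side 0.112 42 [[-0.0275 -0.0234  0.1121]] [[0.0325 0.0268 0.124 ]]
side 0.14 73 [[-0.0083 -0.0272  0.1404]] [[0.0117 0.0268 0.1497]]
side 0.16 318 [[-0.008  -0.028   0.1609]] [[0.0141 0.0268 0.199 ]]
side 0.2 210 [[-0.0084 -0.0269  0.2004]] [[0.014  0.0263 0.2239]]
side 0.226 188 [[-0.0076 -0.0286  0.2269]] [[0.0157 0.0258 0.235 ]]
side top rect ((0.004413829185068607, -0.0014990009367465973), (0.02733924239873886, 0.056614845991134644), 3.9112420082092285
[... 232 characters left out ...]
, 0.1, 0.21, 0.21, -0.79], [-0.01, 0.02, 0.1, 0.21, 0.21, -0.78], [-0.02, 0.02, 0.1, 0.21, 0.21, -0.78], [-0.02, 0.03, 0.09, 0.21, 0.21, -0.79]]
[[-0.03, 0.02, 0.1, 0.21, 0.21, -0.78], [-0.03, 0.03, 0.09, 0.21, 0.21, -0.78], [-0.04, 0.02, 0.09, 0.21, 0.21, -0.78], [-0.04, 0.03, 0.09, 0.21, 0.21, -0.79], [-0.05, 0.01, 0.09, 0.21, 0.21, -0.78]]
[[-0.05, 0.02, 0.09, 0.21, 0.21, -0.78], [-0.06, 0.01, 0.08, 0.21, 0.21, -0.79], [-0.06, 0.01, 0.09, 0.21, 0.21, -0.78], [-0.06, 0.01, 0.08, 0.21, 0.21, -0.78]]

[[0.0, 0.0, 0.3, 0.0, 0.0, 0.0], [0.0, 0.0, 0.3, 0.0, 0.0, 0.0], [0.0, 0.0, 0.3, 0.0, 0.0, 0.0], [0.0, 0.0, 0.3, 0.0, 0.0, 0.0], [0.0, 0.0, 0.3, 0.0, 0.0, 0.0]]
[[0.0, 0.0, 0.3, 0.0, 0.0, 0.0]]
```

Emit:
servo_tool:
  moves:
    - [0, 0.62, 0.22, 0.01, -0.01, 0.0]
    - [0.0, 0.62, 0.22, 0.02, -0.01, 0.0]
    - [0, 0.63, 0.21, 0.01, 0.0, 0.0]

```text
t: 25.8
position: [0.5203, -0.1916, 0.2748]
orientation: [-0.002, 0.937, 0.351, -0.002]
contact_force: [0.1, -0.4, -0.3]
grip_width: 0.552
grip_force: 0.0
```

Emit:
servo_tool:
  moves:
    - [0.0, 0.02, 0.1, 0.21, 0.21, -0.78]
    - [0.0, 0.02, 0.1, 0.21, 0.21, -0.79]
    - [-0.01, 0.02, 0.1, 0.21, 0.21, -0.78]
    - [-0.02, 0.02, 0.1, 0.21, 0.21, -0.78]
    - [-0.02, 0.03, 0.09, 0.21, 0.21, -0.79]

```text
t: 26.3
position: [0.5225, -0.1941, 0.2497]
orientation: [-0.096, 0.801, 0.59, 0.042]
contact_force: [-0.2, -0.2, -0.4]
grip_width: 0.555
grip_force: 0.0
```

Emit:
servo_tool:
  moves:
    - [-0.03, 0.02, 0.1, 0.21, 0.21, -0.78]
    - [-0.03, 0.03, 0.09, 0.21, 0.21, -0.78]
    - [-0.04, 0.02, 0.09, 0.21, 0.21, -0.78]
    - [-0.04, 0.03, 0.09, 0.21, 0.21, -0.79]
    - [-0.05, 0.01, 0.09, 0.21, 0.21, -0.78]

```text
t: 26.8
position: [0.5252, -0.1976, 0.2245]
orientation: [-0.182, 0.598, 0.776, 0.081]
contact_force: [-0.1, -0.7, -0.5]
grip_width: 0.546
grip_force: 0.0
```

Emit:
servo_tool:
  moves:
    - [-0.05, 0.02, 0.09, 0.21, 0.21, -0.78]
    - [-0.06, 0.01, 0.08, 0.21, 0.21, -0.79]
    - [-0.06, 0.01, 0.09, 0.21, 0.21, -0.78]
    - [-0.06, 0.01, 0.08, 0.21, 0.21, -0.78]
    - [0, 0, 0, 0, 0, 0]

```text
t: 27.3
position: [0.5277, -0.1997, 0.2032]
orientation: [-0.24, 0.4, 0.878, 0.108]
contact_force: [-0.5, -0.0, 0.3]
grip_width: 0.552
grip_force: 0.0
```

Run:
```python
from h import *
A=lambda th,rad=.052:st(.056+rad*np.cos(th),0,.102+rad*np.sin(th))
t=tool(131,30);d=t.as_matrix()[:,2];Q=R.from_euler('z',-TS)
p,r,s=pose();print(s['t'],s['contact_force'],np.round(s['qpos'],2),'grasp stand',Q.apply(p-.021*r.as_matrix()[:,2]-S0).round(4),'want',Q.apply(A(1.13)-.09*d-S0).round(4))
im,dd=shot('wrist','w8');P=wcloud(im,dd,p,r);c=im.astype(int);q=Q.apply((P-S0).reshape(-1,3));c=c.reshape(-1,3)
k=q[(c[:,0]>110)&(c[:,1]<70)&(c[:,2]<70)&(q[:,2]>.06)&(q[:,2]<.2)&(q[:,0]>.05)&(q[:,0]<.14)&(abs(q[:,1])<.03)];print('red',len(k),k.mean(0).round(4),k.min(0).round(4),k.max(0).round(4))
e=plan([(A(1.11),t)],fs=.35);print()
plan([(A(x),t) for x in (1.0,.8,.6,.4,.2,.0,-.05)],fs=.3,start=e)
```

```text
27.3 [-0.49204099 -0.00991404  0.32379134] [-0.55  0.63  1.48  0.15  1.55 -1.31] grasp stand [0.1217 0.0006 0.2213] want [0.1232 0.     0.227 ]
red 597 [0.0884 0.0002 0.1517] [ 0.0782 -0.0087  0.1403] [0.0961 0.0091 0.1574]
[[0.0, 0.0, 0.34, 0.0, -0.01, -0.01], [0.0, 0.0, 0.34, -0.01, -0.01, 0.0], [0.0, 0.0, 0.34, 0.0, -0.01, -0.01], [0.0, -0.01, 0.34, 0.0, -0.01, 0.0], [0.0, 0.0, 0.33, 0.0, 0.0, -0.01]]

[[-0.12, 0.0, 0.0, 0.0, 0.0, 0.0], [-0.2, 0.0, 0.03, 0.0, 0.0, 0.0], [-0.2, 0.0, 0.07, 0.0, 0.0, 0.0], [-0.18, 0.0, 0.11, 0.0, 0.0, 0.0], [-0.15, 0.0, 0.14, 0.0, 0.0, 0.0]]
[[-0.12, 0.0, 0.17, 0.0, 0.0, 0.0], [-0.03, 0.0, 0.05, 0.0, 0.0, 0.0]]
```

Emit:
servo_tool:
  moves:
    - [0.0, 0.0, 0.34, 0.0, -0.01, -0.01]
    - [0.0, 0.0, 0.34, 0, -0.01, 0.0]
    - [0.0, 0.0, 0.34, 0.0, -0.01, -0.01]
    - [0.0, -0.01, 0.34, 0.0, -0.01, 0.0]
    - [0.0, 0.0, 0.33, 0.0, 0.0, -0.01]

```text
t: 27.85
position: [0.499, -0.168, 0.1314]
orientation: [-0.235, 0.401, 0.879, 0.106]
contact_force: [-0.1, -1.3, 0.5]
grip_width: 0.551
grip_force: 0.0
```

Emit:
servo_tool:
  moves:
    - [0, 0, 0, 0, 0, 0]
    - [0, 0, 0, 0, 0, 0]
    - [0, 0, 0, 0, 0, 0]
    - [0, 0, 0, 0, 0, 0]
    - [0, 0, 0, 0, 0, 0]
  gripper: 0
  force: 30

```text
t: 28.35
position: [0.5, -0.1683, 0.1322]
orientation: [-0.235, 0.4, 0.88, 0.107]
contact_force: [4.1, 3.3, 4.6]
grip_width: 0.201
grip_force: 31.2
```

Emit:
servo_tool:
  moves:
    - [-0.12, 0.0, 0.0, 0.0, 0.0, 0.0]
    - [-0.1, 0.0, 0.01, 0.0, 0.0, 0.0]
    - [-0.1, 0, 0.02, 0, 0, 0]
    - [-0.1, 0.0, 0.03, 0.0, 0.0, 0.0]
    - [-0.1, 0.0, 0.04, 0.0, 0.0, 0.0]

```text
t: 28.85
position: [0.5126, -0.1827, 0.1149]
orientation: [-0.236, 0.399, 0.879, 0.107]
contact_force: [0.7, 6.8, 7.0]
grip_width: 0.202
grip_force: 34.4
```

Emit:
servo_tool:
  moves:
    - [-0.09, 0.0, 0.05, 0.0, 0.0, 0.0]
    - [-0.09, 0.0, 0.06, 0.0, 0.0, 0.0]
    - [-0.08, 0, 0.07, 0, 0, 0]
    - [-0.07, 0.0, 0.07, 0.0, 0.0, 0.0]
    - [0, 0, 0, 0.0, 0.0, 0.0]

```text
t: 29.35
position: [0.5185, -0.1894, 0.0954]
orientation: [-0.235, 0.4, 0.88, 0.107]
contact_force: [4.7, 3.9, 2.2]
grip_width: 0.206
grip_force: 36.3
```

Emit:
servo_tool:
  moves:
    - [-0.06, 0.0, 0.08, 0.0, 0.0, 0.0]
    - [-0.06, 0.0, 0.09, 0.0, 0.0, 0.0]
    - [-0.03, 0.0, 0.05, 0.0, 0.0, 0.0]
    - [0, 0, 0, 0, 0, 0]
    - [0, 0, 0, 0, 0, 0]

```text
t: 29.85
position: [0.5194, -0.1905, 0.083]
orientation: [-0.234, 0.4, 0.88, 0.107]
contact_force: [5.1, 2.7, 8.7]
grip_width: 0.202
grip_force: 38.0
```

```bash
python3 chk.py
python3 - <<'E'
from h import *
p,r,s=pose();print('grasp',R.from_euler('z',-TS).apply(p-.021*r.as_matrix()[:,2]-S0).round(4))
E
```

```text
29.85 [ 0.5194 -0.1905  0.083 ] [-0.54  0.76  1.6   0.16  1.29 -1.34] [5.14188003 2.71143322 8.74995765]
scene 0.112 22 [[ 0.002  -0.0227  0.1125]] [[0.0144 0.024  0.124 ]]
scene 0.14 76 [[-0.0057 -0.0239  0.1404]] [[0.0228 0.0269 0.1496]]
scene 0.16 360 [[-0.0054 -0.0249  0.1611]] [[0.023  0.0272 0.1998]]
scene 0.2 248 [[-0.0043 -0.0269  0.2001]] [[0.0204 0.027  0.2247]]
scene 0.226 232 [[-0.0078 -0.0273  0.2267]] [[0.0143 0.0263 0.2332]]
scene top rect ((0.0038491124287247658, -0.0006719604134559631), (0.025329861789941788, 0.05626920610666275), 0.6077806353569031) 0.2301676112203258
side 0.112 36 [[-0.0277 -0.0184  0.1121]] [[0.01  0.021 0.123]]
side 0.14 77 [[-0.0141 -0.0262  0.1401]] [[0.0082 0.0262 0.1496]]
side 0.16 311 [[-0.0145 -0.0277  0.1611]] [[0.008  0.0266 0.1983]]
side 0.2 217 [[-0.0138 -0.0272  0.2005]] [[0.0077 0.0266 0.2245]]
side 0.226 184 [[-0.0127 -0.0289  0.2264]] [[0.0097 0.0253 0.2348]]
side top rect ((-0.000490712933242321, -0.002437399700284004), (0.0601169653236866, 0.025406386703252792), 89.97915649414062) 0.23169489514961872
side red 13 [ 0.1026 -0.002   0.1063] deg 5.3
grasp [0.1091 0.0003 0.1012]
```

Emit:
servo_tool:
  moves:
    - [-0.015, 0, 0.026, 0, 0, 0]
    - [-0.01, 0, 0.017, 0, 0, 0]
    - [0, 0, 0, 0, 0, 0]
    - [0, 0, 0, 0, 0, 0]

```text
t: 30.35
position: [0.5195, -0.1904, 0.0819]
orientation: [-0.234, 0.4, 0.88, 0.107]
contact_force: [4.0, 2.5, 22.3]
grip_width: 0.204
grip_force: 39.4
```

Emit:
servo_tool:
  moves:
    - [0, 0, 0, 0, 0, 0]
    - [0, 0, 0, 0, 0, 0]
    - [0, 0, 0, 0, 0, 0]
    - [0, 0, 0, 0, 0, 0]
  gripper: 55

```text
t: 30.75
position: [0.5183, -0.1903, 0.0791]
orientation: [-0.236, 0.399, 0.879, 0.107]
contact_force: [-0.1, -0.1, 0.6]
grip_width: 0.554
grip_force: 0.0
```

Emit:
servo_tool:
  moves:
    - [0, 0, -0.2, 0, 0, 0]
    - [0, 0, -0.4, 0, 0, 0]
    - [0, 0, -0.5, 0, 0, 0]
    - [0, 0, -0.5, 0, 0, 0]
    - [0, 0, 0, 0, 0, 0]

```text
t: 31.25
position: [0.5465, -0.2219, 0.1514]
orientation: [-0.233, 0.4, 0.88, 0.106]
contact_force: [-1.0, 0.1, -0.4]
grip_width: 0.551
grip_force: 0.0
```

```bash
python3 chk.py
python3 - <<'E'
from h import *
Q=R.from_euler('z',-TS);p,r,s=pose()
im,dd=shot('wrist','w9');P=wcloud(im,dd,p,r);c=im.reshape(-1,3).astype(int);q=Q.apply((P-S0).reshape(-1,3))
k=q[(c[:,0]>110)&(c[:,1]<70)&(c[:,2]<70)&(q[:,2]>.06)&(q[:,2]<.2)&(q[:,0]>.05)&(q[:,0]<.14)&(abs(q[:,1])<.03)]
top=k[k[:,0]<.117];f=np.polyfit(top[:,0],top[:,2],1);print('red',len(k),k.mean(0).round(4),k.min(0).round(4),k.max(0).round(4),'slope deg',np.degrees(np.arctan(f[0])))
cv2.imwrite('pics/w9c.png',im[:,:,::-1])
E
```

```text
31.25 [ 0.5465 -0.2219  0.1514] [-0.56  0.72  1.45  0.14  1.48 -1.33] [-1.04775023  0.09001404 -0.40289021]
scene 0.112 27 [[-0.0012 -0.0229  0.1121]] [[0.0212 0.0259 0.1238]]
scene 0.14 76 [[-0.0041 -0.0243  0.1403]] [[0.023  0.0274 0.1496]]
scene 0.16 365 [[-0.0049 -0.0249  0.1611]] [[0.0228 0.0268 0.1998]]
scene 0.2 245 [[-0.0046 -0.0274  0.2002]] [[0.0208 0.027  0.2246]]
scene 0.226 239 [[-0.0074 -0.0277  0.2264]] [[0.0145 0.0264 0.233 ]]
scene top rect ((0.0034339847043156624, -0.0009903032332658768), (0.057462818920612335, 0.026429608464241028), 89.74629211425781) 0.23018497898262336
scene red 5 [0.1033 0.0051 0.1026] deg 0.7
side 0.112 35 [[-0.0277 -0.0204  0.1122]] [[0.0216 0.0201 0.1236]]
side 0.14 69 [[-0.0141 -0.0267  0.1403]] [[0.0088 0.026  0.1498]]
side 0.16 311 [[-0.0138 -0.0285  0.1614]] [[0.0075 0.0265 0.1994]]
side 0.2 212 [[-0.014  -0.0268  0.2006]] [[0.0074 0.0263 0.2247]]
side 0.226 191 [[-0.0131 -0.0284  0.2265]] [[0.0099 0.0264 0.2351]]
side top rect ((-0.0010661259293556213, -0.002862153574824333), (0.059444867074489594, 0.025645194575190544), 89.84808349609375) 0.2318368711311537
side red 27 [0.1037 0.0016 0.1066] deg 5.5
red 962 [0.1093 0.0002 0.1075] [ 0.0972 -0.0088  0.1042] [0.1205 0.0086 0.1095] slope deg 0.7239916829185443
```

View pics/w9c.png

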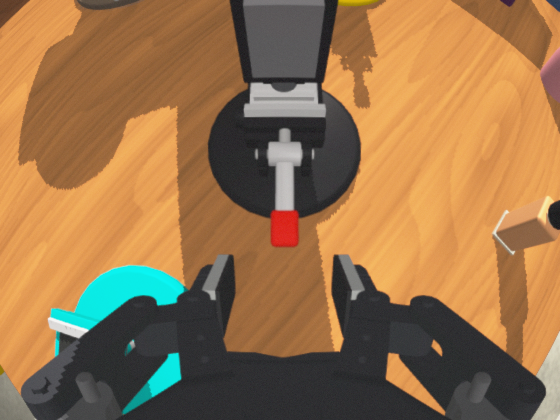

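The wrist view shows the lever level, with its paddle at (285,228), and the light's plate gripped in the jaws at (285,100). Nothing is touched, so I'm handing in.

```bash
python3 -c "
from rig import arm
print(arm.job_done())"
```

```text
the job is handed in; nothing more can be done
None
```

I mounted the light upright and centred in the clamp, lamp face away from the lever, pressed the lever fully down, and handed the job in at about 31 s of the 72 s allowed; no verdict came back.

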